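# Seat the carrier plate on the fixture's locating pins

### The job

The blue carrier plate has been put down askew on the aluminium fixture and rides on top of its two locating pins. Nudge the plate sideways with the fingertips until both of its holes drop over the two pins and it lies flat on the fixture, then take the hand away. Only push the plate, never lift it or tip it up, and leave the meter, the case and the jar standing where they are.

Things in the scene. Friction and masses are not known exactly. Their poses are not given: they have to be found in the camera images.
- fixture: Fixed pale aluminium bed, 310 (x) x 330 (y) x 20 mm high, origin at the centre of its underside. x points away from the robot (turned at most 0.25 rad), y to the left. Two brass pins stand on its top at x = +30, y = +75 and -75 mm. A black line painted on it frames the seated plate (inside 174 x 224 mm, centred); red lines on its left and right margins mark the pins' x.
- carrier: Loose blue plastic plate, 170 (x) x 220 (y) x 10 mm, 0.45 to 0.75 kg, origin at the centre of its underside, holes at x = +30, y = +75 and -75 mm. A yellow meter shell, 106 (x) x 90 (y) x 18 mm high, is fast on its top, centred at x = -12 mm. Seated, its axes match the fixture's and its origin is at the centre of the bed's top. It can be slid by pushing its edges.
- hole_left (a point): centre, at the underside, of the plate's left (+y) hole: plain, right through, 14.5 mm diameter. It falls over its pin when within about 2 mm of it
- hole_right (a point): the same for the right (-y) hole. At the start the plate is 16 to 30 mm short of its place in the fixture's -x, up to 28 mm off to either side, turned up to 0.15 rad; its far part rides on both pin tops, its near edge rests on the bed (tilt about 0.1 rad)
- pin_left (a point): foot, at the bed's top (20 mm above the bench), of the left (+y) pin: fixed, brass, 12 mm diameter, 12 mm tall, the upper 4 mm tapering to 7 mm diameter
- pin_right (a point): the same for the right (-y) pin
- meter_mid (a point): bystander: yellow handheld meter standing upright, 45 x 72 x 128 mm high; the point is in its middle, 60 mm above its foot
- case_mid (a point): bystander: black padded case, 100 x 85 x 100 mm high; the point is in its middle
- jar_mid (a point): bystander: jar with a red cap, 60 mm diameter, 85 mm high; the point is in its middle

How it is judged:
At the end, for the whole second after the job is handed in: Both holes are within 3 mm of their pins, the plate's underside is within 2.5 mm of the bed and within 0.02 rad of level, and it is at rest (horizontal distance between hole_left and pin_left below 0.003 m and horizontal distance between hole_right and pin_right below 0.003 m and z of carrier in the frame of fixture below 0.0225 m and angle between carrier's own z axis and vertical below 0.02 rad and linear speed of carrier below 0.01 m/s); the robot touches nothing.
It fails at once if the plate was lifted (its underside's centre more than 20 mm above the bed) (z of carrier in the frame of fixture above 0.04 m).
It fails at once if the plate was tipped up by more than 0.2 rad (angle between carrier's own z axis and vertical above 0.2 rad).
It fails at once if the meter was moved by more than 20 mm (distance of meter_mid from where it was at the start of the episode above 0.02 m).
It fails at once if the case was moved by more than 20 mm (distance of case_mid from where it was at the start of the episode above 0.02 m).
It fails at once if the jar was moved by more than 20 mm (distance of jar_mid from where it was at the start of the episode above 0.02 m).
It also fails if it takes over 64 s, if anything falls off the work surface, if the arm or the gripper's body presses on something with over 40 N, if the wrist force passes 120 N, or if a joint passes its speed limit or range.

### The arm

A 6-joint arm with a two-finger parallel gripper is mounted at the origin on the work surface. World frame = base frame: x ahead of the robot, y to its left, z up, the work surface at z = 0. Lengths are in m, angles in rad, forces in N, time in s.
With the tool pointing down it reaches from about 0.35 to 0.775 m from the base axis. Payload 7.3 kg.
Tool frame: the origin (TCP) lies between the finger pads; the fingertips stand 25 mm ahead of it and the grasp point (between the pads) lies 6 mm ahead of it; y points along the fingers, z is the direction in which the jaws open and shut, and the axes are right-handed (so a half turn about y gives the same grasp; the last joint's range is limited). The gripper opens to 92 mm and grips with 3 to 60 N. Pads are 19 mm wide; open, the fingers measure 130 mm over their backs; the gripper's body (75 mm by 190 mm) begins 47 mm behind the grasp point.
Start: joints at [-1.372, 0.342, 1.524, -0, 1.275, -0.146], TCP at [0.177, -0.494, 0.212] pointing down, gripper open.
Joint ranges: [-2.53, 2.53], [-0.77, 2.02], [0.04, 2.7], [-1, 4.14], [0.28, 2.66], [-3.11, 3.11]. Speed limits (rad/s): [2.57, 2.57, 3.14, 3.14, 3.14, 3.14].

### API

Orientations are given as [roll, pitch, yaw] about the fixed x, y, z axes, in that order (R = Rz(yaw) Ry(pitch) Rx(roll)).
In Python, from cell import sensors, read_camera, hand_in gives the robot as it stands. The module is installed in compiled form; this text tells all that it offers.
- The arm moves only by the tool send_rows, never from a script. Its argument "motion" is a list that holds one entry, the list of rows, each a list of 4 numbers: the shift along the tool's x, y, z in m, then the turn about the tool's y in degrees. In form: [[[tx, ty, tz, twist], ...]]. A call has 1 to 8 rows; each row is the pose to reach, as a shift and turn from the pose measured when the call began, along the tool's axes at that moment; what a row does not reach only later rows make up. A row lasts 1/10 s, in which the tool goes at most 50 mm and 8.59 degrees, less where a joint would pass 70% of its speed; a pose out of reach is approached as far as the arm can. A call with a gripper value outside its range is refused whole. "gripper" is the opening, from 0 (shut) to 1 (fully open), set as the call begins (left out, the last holds). The fingers move at their own pace and stop on an object; "grip_force" is the grip in N (left out, the last holds). Time passes only in rows, so rows that repeat a pose let the fingers close. It gives the time, the measured TCP pose, the force and the opening at its end, in the units of the state.
- sensors.observe(): the state, without advancing time (a new reading comes with each control period).
- read_camera(name): name is "scene" or "top" or "wrist"; returns a dict with "frame" (384x512x3 uint8, red, green, blue), "fx", "fy", "cx", "cy" (pixels), "extrinsics" (4x4, takes a point from world to camera coordinates). Camera axes: x right, y up, looking along -z (the intrinsics and any distortion apply to the point x, -y, -z); pixel columns grow to the right and rows downward; lengths in m; the calibration is good to about 2 mm. A picture is of the moment at which its call begins. There is no depth.
- hand_in(): hands the job in, once; it reports no verdict.
The state is a dict: "time": time; "qpos": joint angles; "qvel": joint speeds; "joint_efforts": joint torques, N m; "tool_pos": TCP position; "tool_rot": TCP orientation; "contact_force": force on the tool from outside, world axes, zero at the start; "torque": the same for the moment, N m; "opening": finger opening in m.
Only numpy, scipy, OpenCV 4.12 (cv2) and the standard library are available. Lean on these libraries where they do the work, as an engineer would, in place of code of your own. Each camera call takes 0.05 s, during which the arm holds its last target.

## Working session

There is one attempt and no reset: what is moved stays moved. The work goes in short steps, Python scripts to look and compute and a tool call to move; the robot and the scene stay as the last step left them, time stands still between calls to the robot, and variables do not carry over. Pictures are saved under pics/ and viewed, and the job is handed in when it is done.

Besides the shell and the picture viewer there is one more tool, called after "Call:" in YAML: its name, and indented under it one key for each argument. send_rows: Moves the arm, as the interface text tells. Its arguments: {"type":"object","properties":{"motion":{"type":"array"},"gripper":{"type":"number"},"grip_force":{"type":"number"}},"required":["motion"]}

```bash
mkdir -p pics; python3 - <<'E'
from cell import sensors, read_camera
import cv2, numpy as np
s=sensors.observe(); print({k:np.round(v,3).tolist() for k,v in s.items()})
for n in ["scene","top","wrist"]:
    c=read_camera(n); cv2.imwrite(f"pics/{n}0.png",c["frame"][:,:,::-1]); print(n,c["fx"],c["fy"],c["cx"],c["cy"],np.round(c["extrinsics"],3).tolist(),c.keys())
E
```

```text
{'time': 0.0, 'qpos': [-1.372, 0.343, 1.525, -0.0, 1.275, -0.146], 'qvel': [0.0, 0.0, -0.001, -0.0, 0.002, 0.001], 'joint_efforts': [-0.001, -43.125, -24.422, 0.072, 0.056, -0.0], 'tool_pos': [0.177, -0.494, 0.211], 'tool_rot': [-1.572, 0.0, -2.797], 'contact_force': [-0.519, -0.291, -1.014], 'torque': [-0.056, -0.008, -0.018], 'opening': 0.092}
scene 404.433782740248 404.433782740248 256.37365232289187 191.31745789223757 [[0.407, 0.913, -0.018, -0.282], [-0.693, 0.322, 0.645, 0.334], [0.595, -0.25, 0.764, -1.561], [0.0, 0.0, 0.0, 1.0]] dict_keys(['frame', 'fx', 'fy', 'cx', 'cy', 'extrinsics'])
top 448.87556340553687 448.87556340553687 254.39814373678166 184.86875481851774 [[0.014, -1.0, 0.018, 0.008], [0.992, 0.016, 0.125, -0.591], [-0.126, 0.017, 0.992, -1.239], [0.0, 0.0, 0.0, 1.0]] dict_keys(['frame', 'fx', 'fy', 'cx', 'cy', 'extrinsics'])
wrist 318.93252692540824 318.93252692540824 256.77805559151295 193.63584809073618 [[0.338, -0.941, -0.001, -0.525], [0.913, 0.328, -0.244, 0.03], [0.23, 0.081, 0.97, -0.388], [0.0, 0.0, 0.0, 1.0]] dict_keys(['frame', 'fx', 'fy', 'cx', 'cy', 'extrinsics'])
```

View pics/scene0.png

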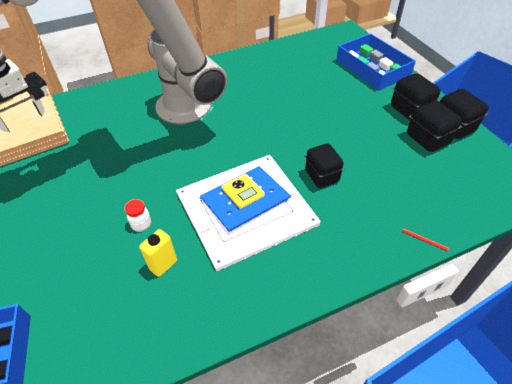

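View pics/top0.png

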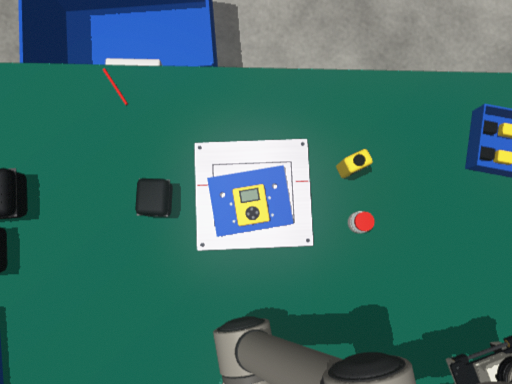

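View pics/wrist0.png

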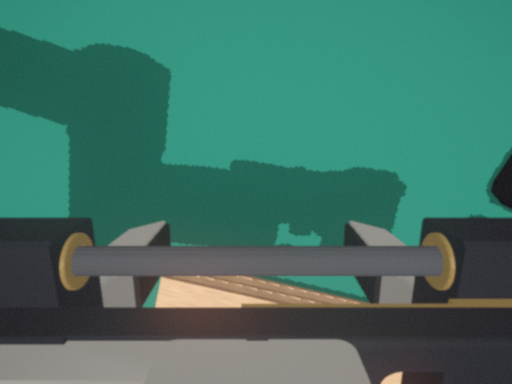

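```bash
python3 - <<'E'
import cv2
a=cv2.imread("pics/top0.png"); cv2.imwrite("pics/topz.png",cv2.resize(a[130:260,185:325],None,fx=5,fy=5,interpolation=cv2.INTER_CUBIC)[:600])
a=cv2.imread("pics/scene0.png"); cv2.imwrite("pics/scz.png",cv2.resize(a[150:265,170:325],None,fx=5,fy=5,interpolation=cv2.INTER_CUBIC))
E
```

```text
(no output)
```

View pics/topz.png

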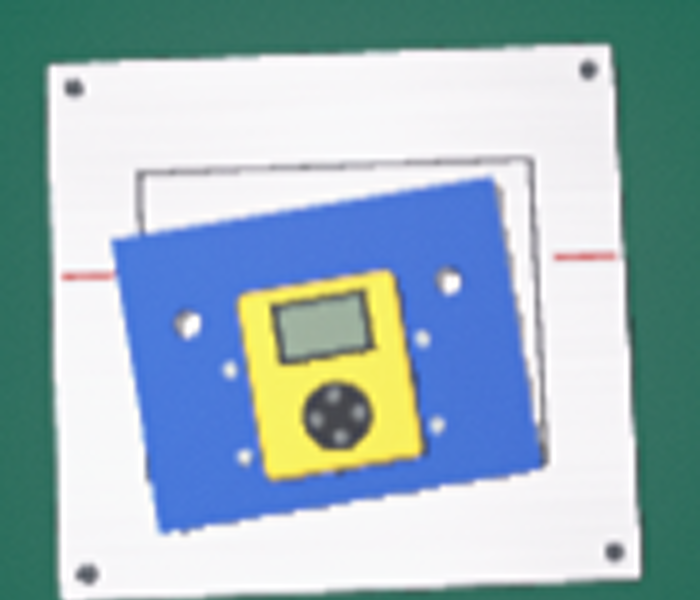

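View pics/scz.png

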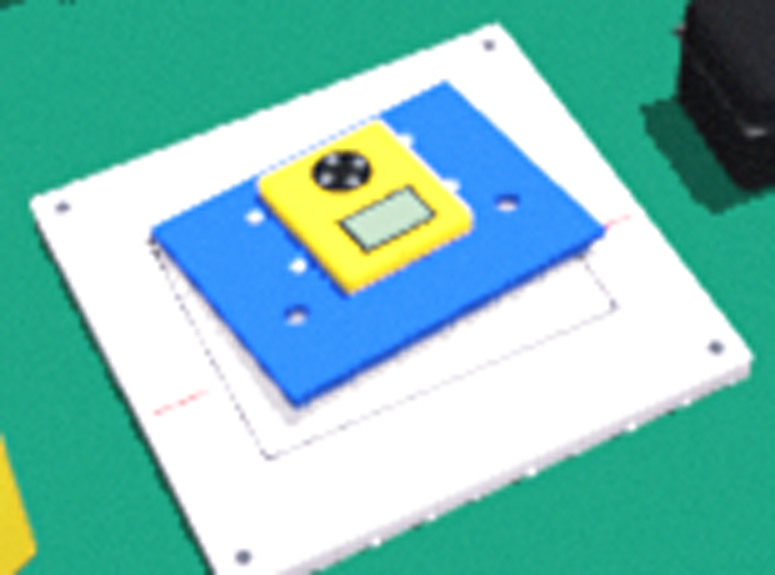

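```bash
cat > h.py <<'E'
from cell import sensors, read_camera
import cv2, numpy as np
def ray(c,uv,z):
    E=np.array(c["extrinsics"]);R=E[:3,:3];o=-R.T@E[:3,3]
    d=R.T@np.array([(uv[0]-c["cx"])/c["fx"],-(uv[1]-c["cy"])/c["fy"],-1.])
    return o+d*(z-o[2])/d[2]
def proj(c,p):
    E=np.array(c["extrinsics"]);q=E[:3,:3]@np.array(p)+E[:3,3]
    return np.array([c["cx"]+c["fx"]*q[0]/-q[2],c["cy"]-c["fy"]*q[1]/-q[2]])
K=6
def quad(mask):
    cs,_=cv2.findContours(mask,cv2.RETR_EXTERNAL,cv2.CHAIN_APPROX_NONE)
    h=cv2.convexHull(max(cs,key=cv2.contourArea))
    ct=max(cs,key=cv2.contourArea)[:,0].astype(float)
    b=cv2.approxPolyN(h,4,None,-1,True)[0].astype(float) if hasattr(cv2,'approxPolyN') else cv2.boxPoints(cv2.minAreaRect(h))
    b=b.reshape(4,2); L=[]
    for i in range(4):
        p,q=b[i],b[(i+1)%4];d=(q-p);n=np.linalg.norm(d);d/=n
        t=(ct-p)@d; e=np.abs((ct-p)@[-d[1],d[0]])
        s=ct[(t>.08*n)&(t<.92*n)&(e<2.5*K)]
        vx,vy,x,y=cv2.fitLine(s.astype(np.float32),cv2.DIST_HUBER,0,.01,.01).ravel()
        L.append(np.cross([x,y,1],[x+vx*100,y+vy*100,1]))
    out=[]
    for i in range(4):
        x=np.cross(L[i-1],L[i]);out.append((x[:2]/x[2]+.5)/K-.5)
    return np.array(out)
def up(c): return cv2.resize(c["frame"],None,fx=K,fy=K,interpolation=cv2.INTER_CUBIC)
def order(P): # near-left, near-right, far-right, far-left by world xy
    c=P.mean(0);a=lambda p:np.arctan2(p[1]-c[1],p[0]-c[0])
    q=sorted(P,key=a) # ccw from -pi : (-,-),(+,-),(+,+),(-,+)
    return np.array([q[3],q[0],q[1],q[2]])
def blue(c):
    h=cv2.cvtColor(up(c),cv2.COLOR_RGB2HSV)
    m=((h[...,0]>100)&(h[...,0]<130)&(h[...,1]>110)&(h[...,2]>80)).astype(np.uint8)
    return m
def comp(m,uv):
    n,l=cv2.connectedComponents(m);k=l[int(uv[1]*K),int(uv[0]*K)]
    return (l==k).astype(np.uint8)
E
python3 - <<'E'
from h import *
c=read_camera("top");E=np.array(c["extrinsics"]);print("cam",-E[:3,:3].T@E[:3,3])
u=up(c);hs=cv2.cvtColor(u,cv2.COLOR_RGB2HSV)
w=((hs[...,1]<60)&(hs[...,2]>150)).astype(np.uint8);w=comp(w,(200,240))
q=quad(w);F=order(np.array([ray(c,p,.02) for p in q]))
print("fixpx",q.round(1).tolist());print(F.round(4)[:,:2].tolist())
print("sides",[np.linalg.norm(F[i]-F[i-1]).round(4) for i in range(4)])
fc=F.mean(0);yv=(F[0]+F[3]-F[1]-F[2])[:2];xv=(F[2]+F[3]-F[0]-F[1])[:2]
print("fix c",fc.round(4),"yaw",np.arctan2(-yv[0],yv[1]),np.arctan2(xv[1],xv[0]))
b=comp(blue(c),(215,200))
q=quad(b);print("platepx",q.round(1).tolist())
zs=[.03,.03,.0475,.0475]
P=order(np.array([ray(c,p,.03) for p in q]))
P=np.array([ray(c,proj(c,p),z) for p,z in zip(P,zs)])
print(P.round(4)[:,:2].tolist());print("sides",[np.linalg.norm(P[i]-P[i-1]).round(4) for i in range(4)])
yv=(P[0]+P[3]-P[1]-P[2])[:2];xv=(P[2]+P[3]-P[0]-P[1])[:2]
print("plate c",P.mean(0).round(4),"yaw",np.arctan2(-yv[0],yv[1]),np.arctan2(xv[1],xv[0]))
# red
r=(((hs[...,0]<8)|(hs[...,0]>172))&(hs[...,1]>80)).astype(np.uint8)
n,l,st,ce=cv2.connectedComponentsWithStats(r)
for i in range(1,n):
    if st[i,4]>40: print("red",(ce[i]/K).round(1),st[i,4],ray(c,ce[i]/K,.02).round(4))
print("bystanders", ray(c,(360,160),.128).round(3), ray(c,(362,222),.085).round(3), ray(c,(154,196),.1).round(3))
E
```

```text
cam [0.43000961 0.03795626 1.30327459]
fixpx [[312.9, 245.4], [196.5, 250.2], [193.6, 142.1], [306.8, 138.1]]
[[0.4041, 0.1775], [0.4222, -0.152], [0.7332, -0.135], [0.7153, 0.1951]]
sides [np.float64(0.3116), np.float64(0.33), np.float64(0.3115), np.float64(0.3305)]
fix c [0.5687 0.0214 0.02  ] yaw 0.0545134185058682 0.05563520838058834
platepx [[292.7, 223.1], [216.6, 236.0], [207.2, 177.8], [283.0, 165.2]]
[[0.4447, 0.121], [0.4839, -0.0932], [0.6467, -0.0633], [0.607, 0.1504]]
sides [np.float64(0.1659), np.float64(0.2178), np.float64(0.1665), np.float64(0.2173)]
plate c [0.5456 0.0287 0.0388] yaw 0.1823039802644323 0.18051236291526773
red [115.1  86.6] 4629 [0.878  0.4311 0.02  ]
red [301.3 181.3] 257 [ 0.6053 -0.1189  0.02  ]
red [199.1 185.3] 66 [0.5888 0.1756 0.02  ]
red [204.3 185.3] 86 [0.5892 0.1605 0.02  ]
red [364.5 221.5] 11432 [ 0.4919 -0.3004  0.02  ]
bystanders [ 0.65  -0.263  0.128] [ 0.487 -0.276  0.085] [0.548 0.287 0.1  ]
```

```bash
cat >> h.py <<'E'
FC=np.array([.5687,.0214]);FY=.0550
def f2w(x,y):
    c,s=np.cos(FY),np.sin(FY);return FC+[c*x-s*y,s*x+c*y]
def w2f(p):
    c,s=np.cos(FY),np.sin(FY);d=np.array(p)[:2]-FC;return np.array([c*d[0]+s*d[1],-s*d[0]+c*d[1]])
from scipy.spatial.transform import Rotation as Ro
def shift(fx,fy,z,yaw=None,rel=True):
    s=sensors.observe();R=Ro.from_euler('xyz',s["tool_rot"]).as_matrix()
    t=np.r_[f2w(fx,fy),z]-s["tool_pos"]
    if yaw is None: tw=0
    else:
        cur=np.arctan2(R[1,0],R[0,0]); tw=-np.degrees((FY+yaw-cur+np.pi)%(2*np.pi)-np.pi)
    return (R.T@t).round(4), round(tw,2)
def st():
    s=sensors.observe();R=Ro.from_euler('xyz',s["tool_rot"]).as_matrix()
    print("t",round(s["time"],2),"tcp_f",w2f(s["tool_pos"]).round(4),"z",round(float(s["tool_pos"][2]),4),"yaw_f",round(float(np.arctan2(R[1,0],R[0,0])-FY),4),"F",np.round(s["contact_force"],1),"op",round(float(s["opening"]),4))
E
python3 - <<'E'
from h import *
st();print(shift(-.15,0,.2,-np.pi), shift(-.15,0,.08,-np.pi))
E
```

```text
t 0.2 tcp_f [-0.419 -0.493] z 0.2115 yaw_f -2.8518 F [ 0.3  0.4 -0.3] op 0.0922
(array([-0.3986,  0.0119, -0.3956]), np.float64(16.6)) (array([-0.3986,  0.1319, -0.3955]), np.float64(16.6))
```

Call:
send_rows:
  motion:
    - [[-0.034,0,-0.034,2],[-0.068,0,-0.068,4],[-0.102,0,-0.102,6],[-0.136,0,-0.136,8],[-0.17,0,-0.17,10],[-0.204,0,-0.204,12],[-0.238,0,-0.238,14],[-0.272,0,-0.272,16.6]]
  gripper: 1

```text
time: 1.0
tool_pos: [0.3418, -0.1441, 0.212]
tool_rot: [-1.571, 0.0, -3.089]
contact_force: [-0.1, -1.3, 0.9]
opening: 0.0916
```

```bash
python3 - <<'E'
from h import *
st();print(shift(-.15,0,.08,-np.pi))
E
```

```text
t 1.0 tcp_f [-0.2356 -0.1528] z 0.212 yaw_f -3.1436 F [-0.1 -1.3  0.9] op 0.0916
(array([-0.0852,  0.1321, -0.1529]), np.float64(-0.12))
```

Call:
send_rows:
  motion:
    - [[-0.02,0,-0.038,0],[-0.043,0.02,-0.077,0],[-0.064,0.05,-0.115,0],[-0.085,0.09,-0.153,0],[-0.085,0.132,-0.153,0],[-0.085,0.132,-0.153,0]]

```text
time: 1.6
tool_pos: [0.4148, 0.0151, 0.0753]
tool_rot: [-1.574, -0.011, -3.086]
contact_force: [-0.8, -0.5, 0.2]
opening: 0.0918
```

```bash
python3 - <<'E'
from h import *
st();print(shift(-.15,0,.049,-np.pi))
c=read_camera("wrist");cv2.imwrite("pics/w1.png",c["frame"][:,:,::-1])
c=read_camera("top");cv2.imwrite("pics/t1.png",c["frame"][:,:,::-1])
E
```

```text
t 1.6 tcp_f [-0.154   0.0022] z 0.0753 yaw_f -3.1407 F [-0.8 -0.5  0.2] op 0.0918
(array([-0.0043,  0.0263,  0.0023]), np.float64(0.05))
```

View pics/w1.png

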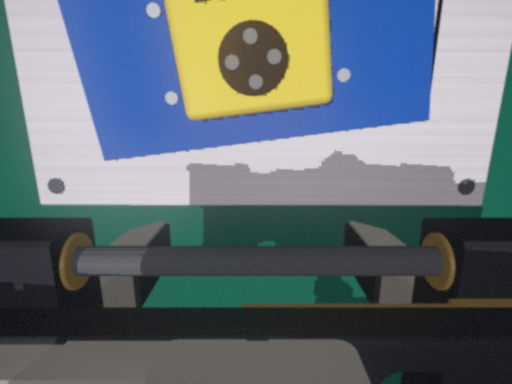

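View pics/t1.png

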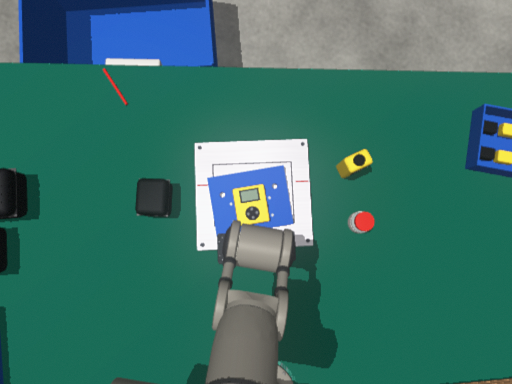

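Call:
send_rows:
  motion:
    - [[-0.002,0.012,0.002,0],[-0.004,0.024,0.002,0],[-0.004,0.0263,0.002,0],[-0.004,0.0263,0.002,0]]

```text
time: 2.1
tool_pos: [0.4227, 0.0107, 0.0547]
tool_rot: [-1.571, -0.001, -3.089]
contact_force: [0.1, -0.7, -0.1]
opening: 0.0918
```

```bash
python3 - <<'E'
from h import *
st()
c=read_camera("scene");cv2.imwrite("pics/s2.png",cv2.resize(c["frame"][110:280,150:350,::-1],None,fx=3.5,fy=3.5))
E
```

```text
t 2.1 tcp_f [-0.1464 -0.0027] z 0.0547 yaw_f -3.1442 F [ 0.1 -0.7 -0.1] op 0.0918
```

View pics/s2.png

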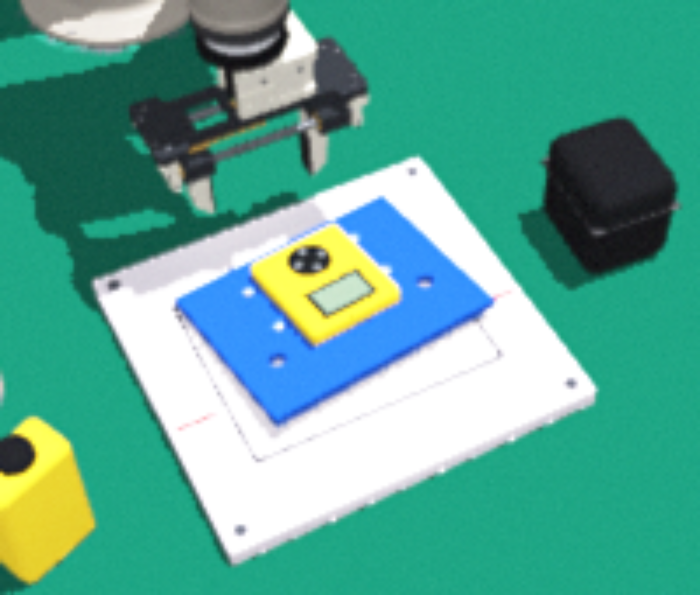

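```bash
python3 - <<'E'
from h import *
c=read_camera("scene");st()
s=sensors.observe();R=Ro.from_euler('xyz',s["tool_rot"]).as_matrix()
f=c["frame"][:,:,::-1].copy();f=cv2.resize(f[110:280,150:350],None,fx=3.5,fy=3.5)
for z in (.055,-.055):
    p=s["tool_pos"]+R@np.array([0,.025,z]);u=proj(c,p);print(p.round(4),u); cv2.circle(f,tuple(((u-[150,110])*3.5).astype(int)),4,(255,0,255),-1)
cv2.imwrite("pics/s3.png",f)
E
```

```text
t 2.2 tcp_f [-0.1463 -0.0024] z 0.0548 yaw_f -3.1438 F [-0.5 -0.2  0.4] op 0.0917
[ 0.4257 -0.044   0.0298] [208.9284687  177.24324206]
[0.4199 0.0658 0.0298] [240.39422619 165.36982516]
```

View pics/s3.png

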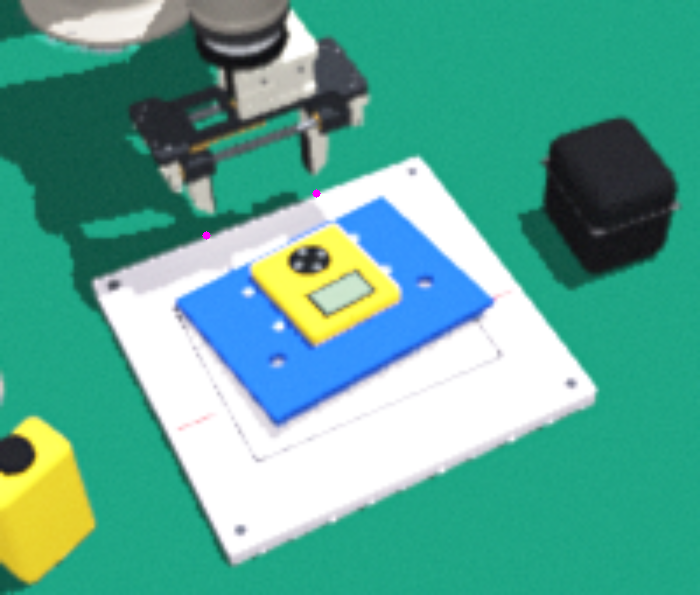

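```bash
python3 - <<'E'
from h import *
c=read_camera("scene");t=read_camera("top")
s=sensors.observe();R=Ro.from_euler('xyz',s["tool_rot"]).as_matrix()
def draw(c,x0,y0,x1,y1,k,name):
    f=cv2.resize(c["frame"][y0:y1,x0:x1,::-1],None,fx=k,fy=k,interpolation=cv2.INTER_CUBIC)
    def d(p,col):
        u=proj(c,p);cv2.circle(f,tuple(((u-[x0,y0]+.5)*k).astype(int)),3,col,-1)
    for x in(-.155,.155):
        for y in (-.165,.165): d([*f2w(x,y),.02],(0,0,255))
    for z in (.055,-.055):
      for a,col in ((.025,(255,0,255)),(0,(0,255,255))): d(s["tool_pos"]+R@np.array([0,a,z]),col)
    cv2.imwrite(name,f)
draw(c,150,110,350,280,3.5,"pics/s4.png")
draw(t,185,130,325,260,4.5,"pics/t4.png")
E
```

```text
(no output)
```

View pics/s4.png

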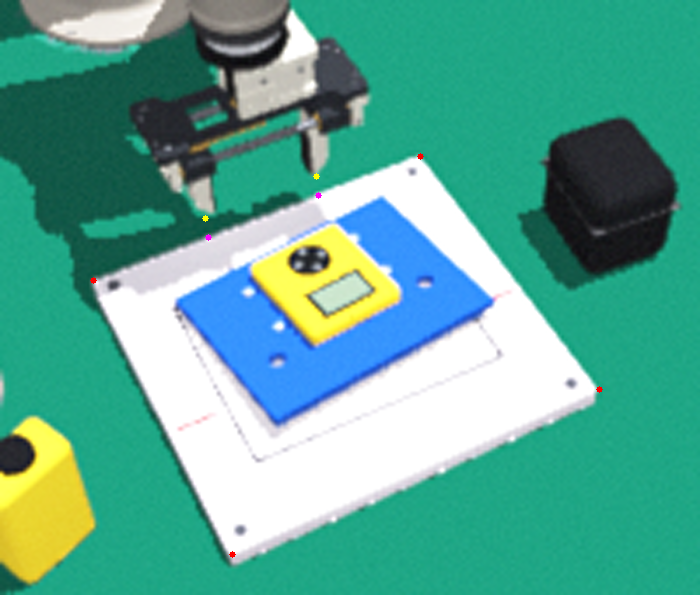

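View pics/t4.png

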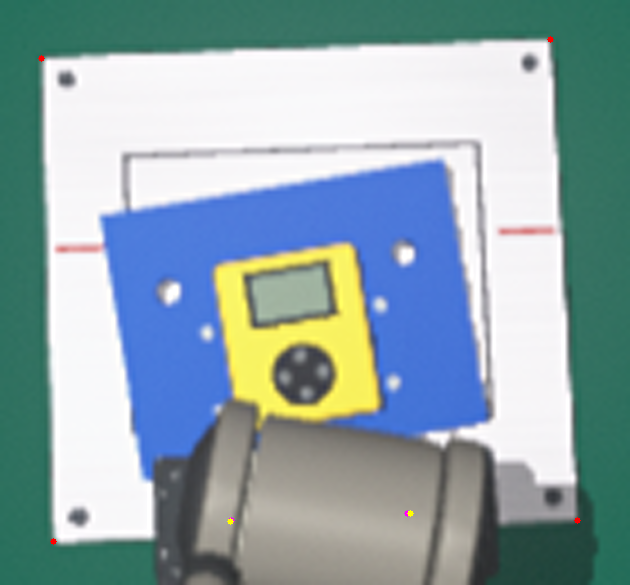

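```bash
python3 - <<'E'
from h import *
c=read_camera("wrist")
s=sensors.observe();R=Ro.from_euler('xyz',s["tool_rot"]).as_matrix()
f=cv2.resize(c["frame"][:,:,::-1],None,fx=1.5,fy=1.5)
E=np.array(c["extrinsics"]);o=-E[:3,:3].T@E[:3,3];print("wcam in tool",R.T@(o-s["tool_pos"]))
for z in (.046,-.046,.065,-.065):
  for a,col in ((.025,(255,0,255)),(0,(0,255,255)),(-.025,(0,0,255))):
    for x in(-.0095,.0095):
      u=proj(c,s["tool_pos"]+R@np.array([x,a,z]));cv2.circle(f,tuple(((u+.5)*1.5).astype(int)),3,col,-1)
cv2.imwrite("pics/w4.png",f)
E
```

```text
wcam in tool [-0.06586416 -0.17187588  0.00050464]
```

View pics/w4.png

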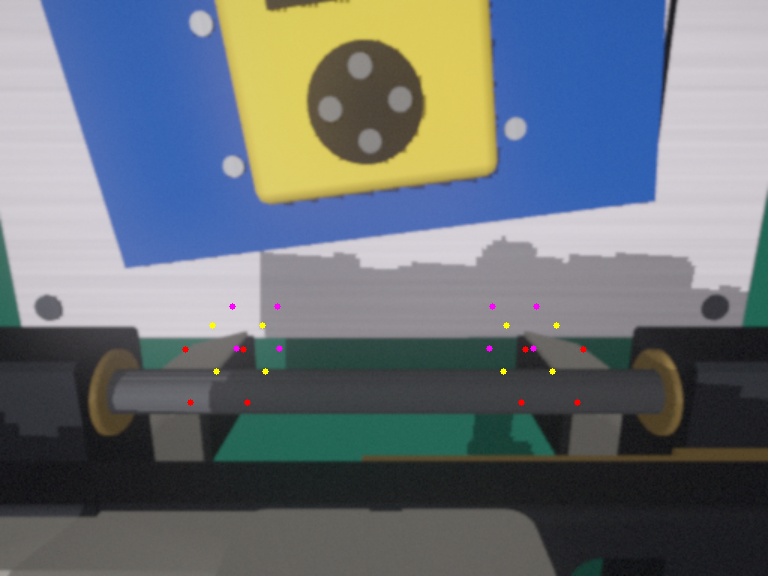

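Call:
send_rows:
  motion:
    - [[0,0.003,0,0],[0,0.006,0,0],[0,0.006,0,0],[0,0.006,0,0]]

```text
time: 2.75
tool_pos: [0.4224, 0.0113, 0.0482]
tool_rot: [-1.571, -0.001, -3.088]
contact_force: [-0.8, 0.2, 0.6]
opening: 0.0917
```

```bash
python3 - <<'E'
from h import *
c=read_camera("scene");st()
s=sensors.observe();R=Ro.from_euler('xyz',s["tool_rot"]).as_matrix()
x0,y0,x1,y1,k=180,120,270,200,8
f=cv2.resize(c["frame"][y0:y1,x0:x1,::-1],None,fx=k,fy=k,interpolation=cv2.INTER_CUBIC)
for z in (.046,-.046,.065,-.065):
  for a,col in ((.025,(255,0,255)),(0,(0,255,255)),(-.025,(0,0,255))):
    for x in(-.0095,.0095):
      u=proj(c,s["tool_pos"]+R@np.array([x,a,z]));cv2.circle(f,tuple(((u-[x0,y0]+.5)*k).astype(int)),3,col,-1)
cv2.imwrite("pics/s5.png",f)
E
```

```text
t 2.8 tcp_f [-0.1466 -0.002 ] z 0.0483 yaw_f -3.1431 F [0.5 0.9 0. ] op 0.0918
```

View pics/s5.png

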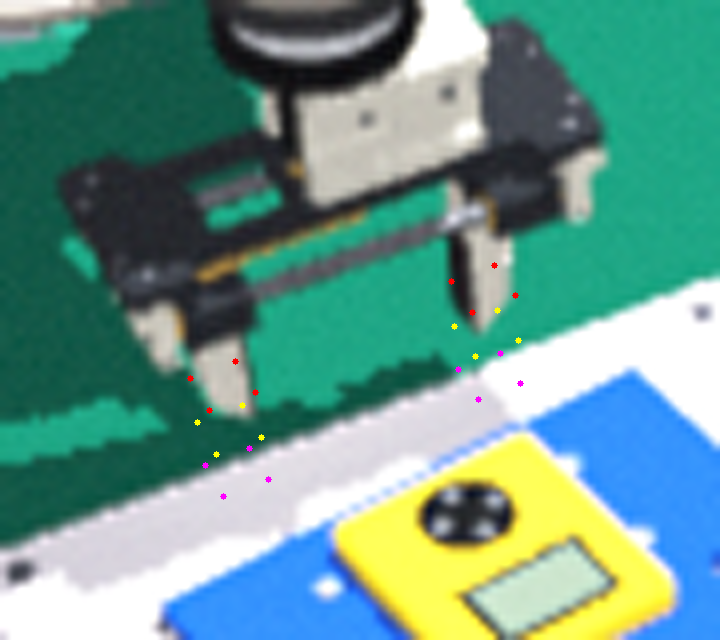

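Call:
send_rows:
  motion:
    - [[-0.003,0,0,0],[-0.006,0.001,0,0],[-0.006,0.0025,0,0],[-0.006,0.0025,0,0]]

```text
time: 3.2
tool_pos: [0.4283, 0.0117, 0.0456]
tool_rot: [-1.572, -0.002, -3.088]
contact_force: [-0.4, 0.6, 0.2]
opening: 0.0918
```

Call:
send_rows:
  motion:
    - [[0,0.0015,0,0],[0,0.0025,0,0],[0,0.0025,0,0]]

```text
time: 3.5
tool_pos: [0.4282, 0.0117, 0.0429]
tool_rot: [-1.572, -0.002, -3.088]
contact_force: [-0.6, 0.4, 0.3]
opening: 0.0918
```

Call:
send_rows:
  motion:
    - [[0,0.0015,0,0],[0,0.003,0,0],[0,0.003,0,0]]

```text
time: 3.8
tool_pos: [0.428, 0.0117, 0.0397]
tool_rot: [-1.572, -0.002, -3.088]
contact_force: [0.2, -0.2, 0.0]
opening: 0.0919
```

Call:
send_rows:
  motion:
    - [[0,0.0015,0,0],[0,0.003,0,0],[0,0.003,0,0]]

```text
time: 4.1
tool_pos: [0.4278, 0.0117, 0.0365]
tool_rot: [-1.572, -0.003, -3.088]
contact_force: [0.2, 0.4, 0.6]
opening: 0.0917
```

The camera shows the tips about 25–30 mm shorter than the text says, and at this height the stated tip would already be 8 mm inside the bed with no force felt. I'll keep feeling downward for the bed.

Call:
send_rows:
  motion:
    - [[0,0.0015,0,0],[0,0.003,0,0],[0,0.003,0,0]]

```text
time: 4.4
tool_pos: [0.4277, 0.0117, 0.0333]
tool_rot: [-1.572, -0.003, -3.088]
contact_force: [-0.4, 0.7, -0.3]
opening: 0.0917
```

Call:
send_rows:
  motion:
    - [[0,0.0015,0,0],[0,0.003,0,0],[0,0.003,0,0]]

```text
time: 4.7
tool_pos: [0.4275, 0.0118, 0.0301]
tool_rot: [-1.572, -0.004, -3.088]
contact_force: [-0.5, 0.8, -0.5]
opening: 0.0918
```

```bash
python3 - <<'E'
from h import *
c=read_camera("scene");st()
s=sensors.observe();R=Ro.from_euler('xyz',s["tool_rot"]).as_matrix()
x0,y0,x1,y1,k=180,120,270,200,8
f=cv2.resize(c["frame"][y0:y1,x0:x1,::-1],None,fx=k,fy=k,interpolation=cv2.INTER_CUBIC)
for z in (.046,-.046,.065,-.065):
  for a,col in ((.025,(255,0,255)),(0,(0,255,255))):
    for x in(-.0095,.0095):
      u=proj(c,s["tool_pos"]+R@np.array([x,a,z]));cv2.circle(f,tuple(((u-[x0,y0]+.5)*k).astype(int)),3,col,-1)
cv2.imwrite("pics/s6.png",f)
c=read_camera("wrist");cv2.imwrite("pics/w6.png",c["frame"][:,:,::-1])
E
```

```text
t 4.75 tcp_f [-0.1414 -0.0019] z 0.0302 yaw_f -3.1431 F [ 0.3 -0.3  0.6] op 0.0919
```

View pics/s6.png

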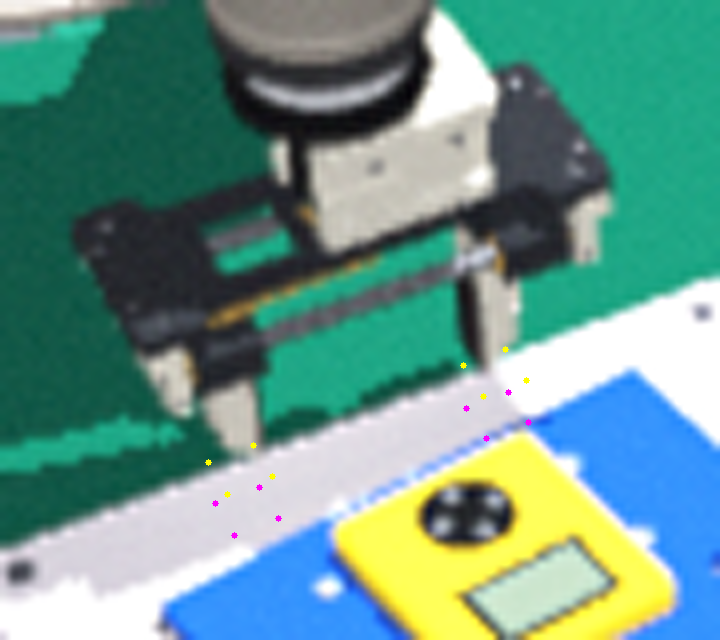

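View pics/w6.png

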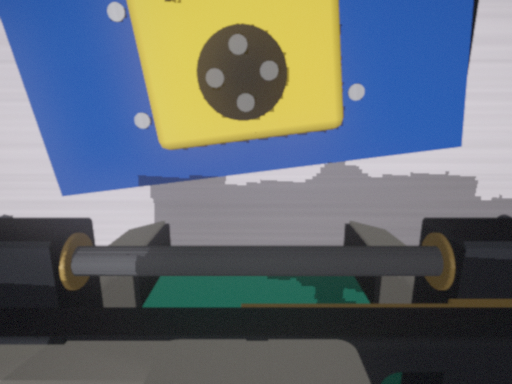

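```bash
cat >> h.py <<'E'
def tri(ca,ua,cb,ub):
    def r(c,u):
        p=ray(c,u,0.);E=np.array(c["extrinsics"]);o=-E[:3,:3].T@E[:3,3];return o,(p-o)/np.linalg.norm(p-o)
    o1,d1=r(ca,ua);o2,d2=r(cb,ub)
    A=np.c_[d1,-d2];t=np.linalg.lstsq(A,o2-o1,rcond=None)[0]
    a,b=o1+t[0]*d1,o2+t[1]*d2;return (a+b)/2,np.linalg.norm(a-b)
E
python3 - <<'E'
from h import *
s=sensors.observe();R=Ro.from_euler('xyz',s["tool_rot"]).as_matrix()
c=read_camera("scene");w=read_camera("wrist")
for a,b in (((241.2,166.2),(160,223)),((210.6,176.9),(352,223))):
    p,e=tri(c,a,w,b);print(p.round(4),"gap",e.round(4),"tool",(R.T@(p-s["tool_pos"])).round(4),"f",w2f(p))
f=w["frame"][190:320,90:220,::-1];cv2.imwrite("pics/w7.png",np.hstack([cv2.resize(f,None,fx=3,fy=3),cv2.resize(w["frame"][190:320,310:440,::-1],None,fx=3,fy=3)]))
E
```

```text
[0.434  0.0634 0.0404] gap 0.0001 tool [-0.009  -0.0102 -0.0512] f [-0.13222844  0.04933598]
[ 0.4384 -0.0402  0.041 ] gap 0.0034 tool [-0.0079 -0.0109  0.0524] f [-0.13348253 -0.05433317]
```

View pics/w7.png

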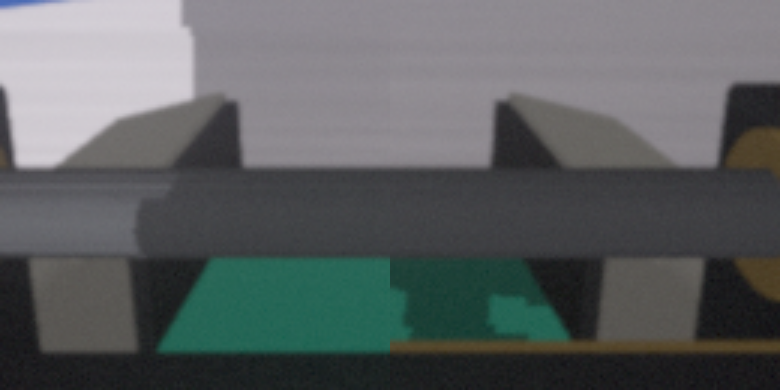

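The triangulated fingertips sit about 10 mm behind the reported TCP, at z ≈ 0.041. The stated figure is 25 mm ahead. I'll lower by feel, trusting the picture.

Call:
send_rows:
  motion:
    - [[0,0.003,0,0],[0,0.006,0,0],[0,0.009,0,0],[0,0.011,0,0],[0,0.011,0,0]]

```text
time: 5.4
tool_pos: [0.4274, 0.0118, 0.0189]
tool_rot: [-1.572, -0.004, -3.088]
contact_force: [-0.2, 0.3, -0.3]
opening: 0.092
```

Call:
send_rows:
  motion:
    - [[0,0.0015,0,0],[0,0.003,0,0],[0,0.003,0,0]]

```text
time: 5.7
tool_pos: [0.4273, 0.0118, 0.0158]
tool_rot: [-1.572, -0.004, -3.088]
contact_force: [-0.6, 0.3, 0.6]
opening: 0.0921
```

```bash
python3 - <<'E'
from h import *
c=read_camera("scene");st()
x0,y0,x1,y1,k=180,120,270,200,8
f=cv2.resize(c["frame"][y0:y1,x0:x1,::-1],None,fx=k,fy=k,interpolation=cv2.INTER_CUBIC)
cv2.imwrite("pics/s8.png",f)
E
```

```text
t 5.75 tcp_f [-0.1416 -0.0018] z 0.0159 yaw_f -3.1431 F [ 0.1  0.2 -0.2] op 0.0916
```

View pics/s8.png

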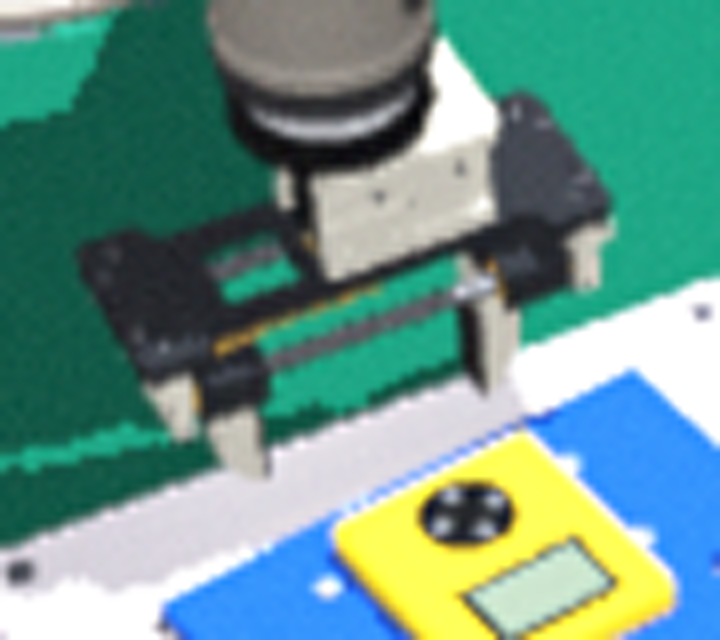

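Call:
send_rows:
  motion:
    - [[0,0.001,0,0],[0,0.002,0,0],[0,0.002,0,0]]

```text
time: 6.05
tool_pos: [0.4273, 0.0118, 0.0138]
tool_rot: [-1.572, -0.004, -3.088]
contact_force: [-1.3, 0.7, -0.5]
opening: 0.0919
```

Call:
send_rows:
  motion:
    - [[0,0.001,0,0],[0,0.002,0,0],[0,0.002,0,0]]

```text
time: 6.35
tool_pos: [0.4272, 0.0118, 0.0116]
tool_rot: [-1.572, -0.005, -3.088]
contact_force: [0.6, 0.1, -0.2]
opening: 0.0914
```

Call:
send_rows:
  motion:
    - [[0,0.001,0,0],[0,0.002,0,0],[0,0.002,0,0]]

```text
time: 6.65
tool_pos: [0.4271, 0.0118, 0.0095]
tool_rot: [-1.572, -0.005, -3.088]
contact_force: [1.0, 0.4, -0.9]
opening: 0.0916
```

```bash
python3 - <<'E'
from h import *
c=read_camera("scene");w=read_camera("wrist");st()
x0,y0,x1,y1,k=195,150,260,195,11
f=cv2.resize(c["frame"][y0:y1,x0:x1,::-1],None,fx=k,fy=k,interpolation=cv2.INTER_CUBIC)
for x in (-.150,-.132):
  for z,col in ((.02,(0,0,255)),(.03,(255,0,255))):
    for y in (-.052,.048):
        u=proj(c,[*f2w(x,y),z]);cv2.circle(f,tuple(((u-[x0,y0]+.5)*k).astype(int)),3,col,-1)
cv2.imwrite("pics/s9.png",f);cv2.imwrite("pics/w9.png",w["frame"][:,:,::-1])
E
```

```text
t 6.75 tcp_f [-0.1419 -0.0018] z 0.0096 yaw_f -3.1431 F [-0.5  0.6 -1.2] op 0.0917
```

View pics/s9.png

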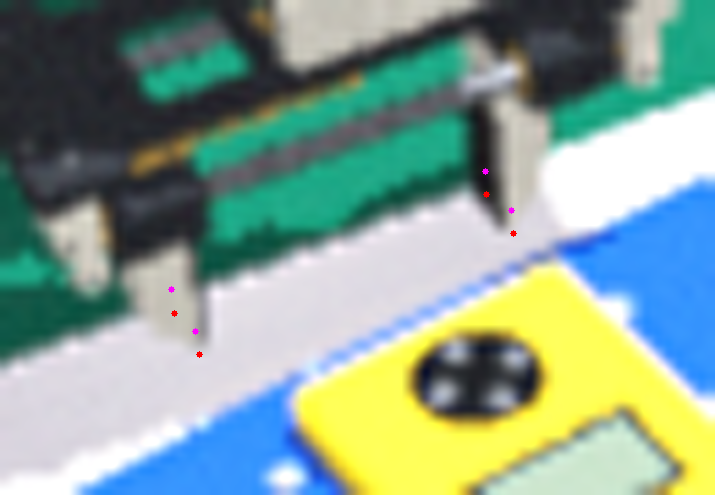

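View pics/w9.png

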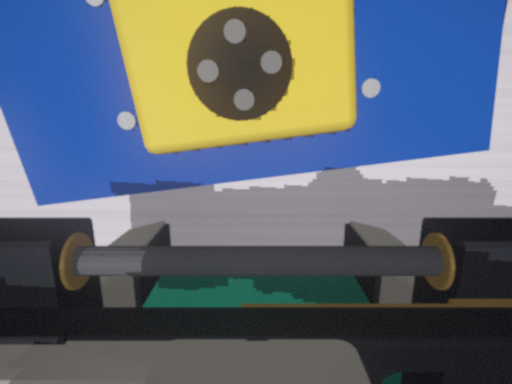

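Call:
send_rows:
  motion:
    - [[-0.004,0,0,0],[-0.008,0,0,0],[-0.012,0,0,0],[-0.015,0,0,0],[-0.018,0,0,0],[-0.021,0,0,0],[-0.024,0,0,0],[-0.024,0,0,0]]

```text
time: 7.55
tool_pos: [0.45, 0.0135, 0.0092]
tool_rot: [-1.573, -0.007, -3.088]
contact_force: [-4.1, 1.7, 2.5]
opening: 0.0923
```

```bash
cat >> h.py <<'E'
def snap(tag,names=("scene","wrist","top")):
    st()
    for n in names:
        c=read_camera(n);f=c["frame"][:,:,::-1]
        if n=="scene": f=cv2.resize(f[130:270,170:325],None,fx=5,fy=4.2,interpolation=cv2.INTER_CUBIC) if 0 else cv2.resize(f[135:265,170:325],None,fx=4.5,fy=4.5,interpolation=cv2.INTER_CUBIC)
        if n=="top": f=cv2.resize(f[130:255,185:325],None,fx=4.5,fy=4.5,interpolation=cv2.INTER_CUBIC)
        cv2.imwrite(f"pics/{n[0]}{tag}.png",f)
E
python3 -c "
from h import *
snap('10')"
```

```text
t 7.55 tcp_f [-0.1189 -0.0014] z 0.0092 yaw_f -3.1426 F [-4.1  1.7  2.5] op 0.0923
```

View pics/s10.png

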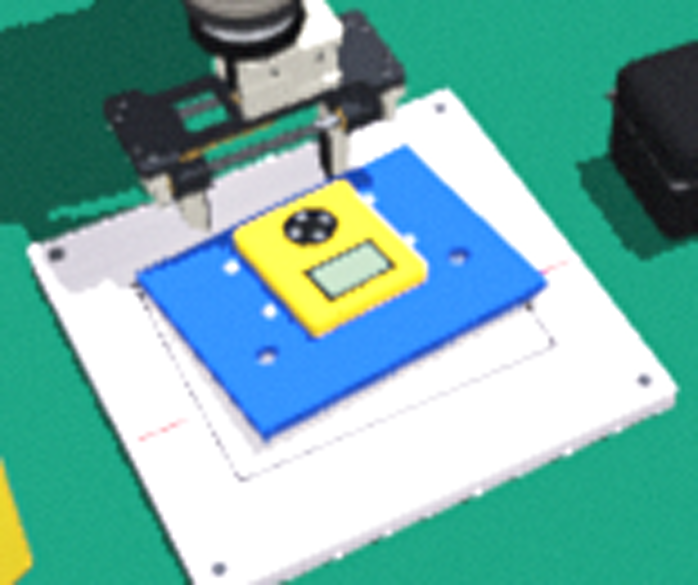

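View pics/w10.png

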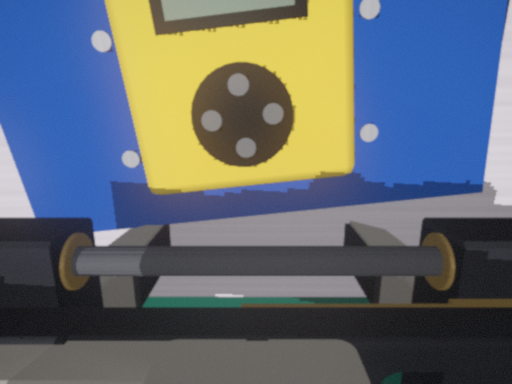

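Call:
send_rows:
  motion:
    - [[-0.002,0,0,0],[-0.004,0,0,0],[-0.006,0,0,0],[-0.008,0,0,0],[-0.01,0,0,0],[-0.01,0,0,0]]

```text
time: 8.3
tool_pos: [0.4599, 0.014, 0.0091]
tool_rot: [-1.573, -0.007, -3.088]
contact_force: [-3.6, 1.5, 1.3]
opening: 0.0919
```

```bash
python3 -c "
from h import *
snap('11')"
```

```text
t 8.3 tcp_f [-0.1091 -0.0014] z 0.0091 yaw_f -3.1428 F [-3.6  1.5  1.3] op 0.0919
```

View pics/t11.png

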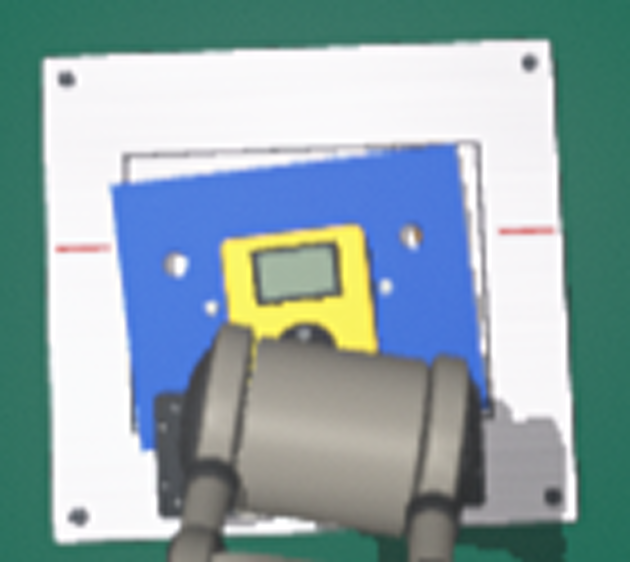

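View pics/s11.png

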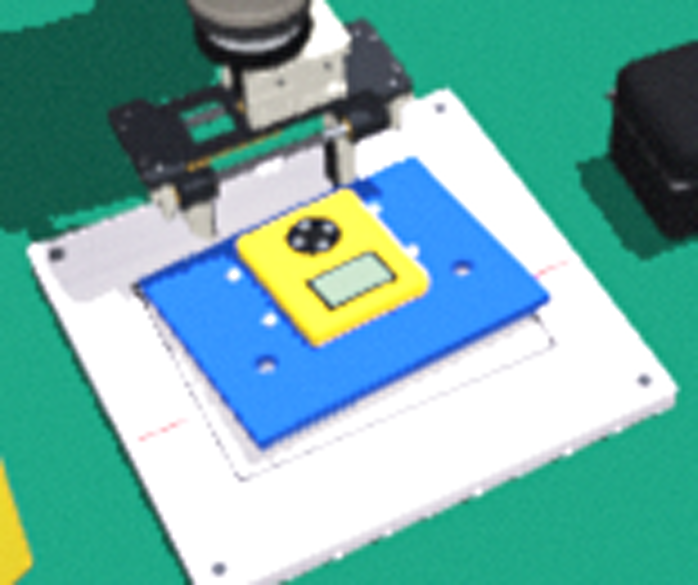

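```bash
cat >> h.py <<'E'
def plate(c=None,rows=(6,34),zfar=.0475):
    """far corners in top view -> plate pose in fixture frame (needs far half unoccluded)"""
    c=c or read_camera("top")
    m=blue(c); X0,X1,Y0,Y1=[v*K for v in (190,315,140,245)]
    mm=np.zeros_like(m);mm[Y0:Y1,X0:X1]=m[Y0:Y1,X0:X1]
    n,l,s,_=cv2.connectedComponentsWithStats(mm);mm=(l==1+np.argmax(s[1:,4]))
    cols=np.where(mm.sum(0)>20*K/6)[0]; a,b=cols[0],cols[-1]
    cs=np.arange(int(a+.08*(b-a)),int(b-.10*(b-a)));tp=mm[:,cs].argmax(0)
    fit=lambda P:cv2.fitLine(np.asarray(P,np.float32),cv2.DIST_HUBER,0,.01,.01).ravel()
    T=fit(np.c_[cs,tp]); y0=tp.max()
    rs=np.arange(y0+rows[0]*K,y0+rows[1]*K)
    Lf=fit(np.c_[mm[rs].argmax(1),rs]);Rt=fit(np.c_[mm.shape[1]-mm[rs][:,::-1].argmax(1),rs])
    def X(p,q):
        A=np.cross([p[2],p[3],1],[p[2]+p[0]*99,p[3]+p[1]*99,1]);B=np.cross([q[2],q[3],1],[q[2]+q[0]*99,q[3]+q[1]*99,1]);x=np.cross(A,B);return (x[:2]/x[2]+.5)/K-.5
    l,r=X(T,Lf),X(T,Rt);wl,wr=ray(c,l,zfar),ray(c,r,zfar)
    fl,fr=w2f(wl),w2f(wr);d=fl-fr;yaw=np.arctan2(-d[0],d[1]);mid=(fl+fr)/2
    tilt=max(0,(zfar-.03)/.17);off=.085*np.cos(tilt)+.010*np.sin(tilt)*0
    # side-line yaw
    def sy(L):
        p=w2f(ray(c,((L[2]+.5)/K-.5,(L[3]+.5)/K-.5),zfar));return p
    cen=mid-off*np.array([np.cos(yaw),np.sin(yaw)])+ .01*np.sin(tilt)*np.array([np.cos(yaw),np.sin(yaw)])*0
    R=np.array([[np.cos(yaw),-np.sin(yaw)],[np.sin(yaw),np.cos(yaw)]])
    # underside offset: top face shifted by -10mm*sin(tilt) along plate x
    cen=cen+R@[.01*np.sin(tilt),0]
    hl,hr=cen+R@[.03*np.cos(tilt),.075],cen+R@[.03*np.cos(tilt),-.075]
    print("width",np.linalg.norm(d).round(4),"yaw",yaw.round(4),"cen mm",(cen*1e3).round(1),"hole err L",((hl-[.03,.075])*1e3).round(1),"R",((hr-[.03,-.075])*1e3).round(1))
    return cen,yaw
E
python3 - <<'E'
from h import *
f=cv2.imread("pics/top0.png")
c=read_camera("top");plate(c)
d=dict(c);d["frame"]=f[:,:,::-1];plate(d)
E
```

```text
width 0.218 yaw 0.0891 cen mm [-9.7  3.8] hole err L [-16.6   6.2] R [-3.3  6.8]
width 0.2182 yaw 0.1291 cen mm [-23.5   8. ] hole err L [-33.6  11.2] R [-14.3  12.4]
```

Call:
send_rows:
  motion:
    - [[0.012,0,0,0],[0.02,-0.02,0,0],[0.02,-0.06,0,0],[0.0,-0.1,0,-8],[-0.03,-0.12,-0.03,-16],[-0.06,-0.12,-0.06,-24],[-0.09,-0.12,-0.1,-32],[-0.11,-0.12,-0.14,-40]]

```text
time: 9.3
tool_pos: [0.5665, 0.1609, 0.1296]
tool_rot: [-1.573, 0.001, -2.386]
contact_force: [0.2, -0.2, -0.5]
opening: 0.0919
```

```bash
python3 - <<'E'
from h import *
st();print(shift(.0,.15,.12,-np.pi/2), shift(.0,.15,.012,-np.pi/2))
plate()
E
```

```text
t 9.3 tcp_f [0.0054 0.1394] z 0.1296 yaw_f -2.4406 F [ 0.2 -0.2 -0.5] op 0.0919
(array([-0.0027,  0.0096, -0.0116]), np.float64(-49.84)) (array([-0.0026,  0.1176, -0.0113]), np.float64(-49.84))
width 0.2019 yaw 0.1076 cen mm [-9.6 -5. ] hole err L [-18.   -2.2] R [-1.9 -1.3]
```

Call:
send_rows:
  motion:
    - [[-0.003,0.0,-0.011,-8],[-0.003,0.0,-0.011,-16],[-0.003,0.0,-0.011,-24],[-0.003,0,-0.011,-32],[-0.003,0,-0.011,-40],[-0.003,0.02,-0.011,-48],[-0.003,0.04,-0.011,-49.84],[-0.003,0.05,-0.011,-49.84]]

```text
time: 10.15
tool_pos: [0.5626, 0.1771, 0.0781]
tool_rot: [-1.569, 0.006, -1.506]
contact_force: [0.1, 0.3, -0.5]
opening: 0.0923
```

```bash
python3 - <<'E'
from h import *
print(shift(.0,.148,.011,-np.pi/2))
snap("12")
E
```

```text
(array([ 0.0081,  0.0671, -0.0027]), np.float64(0.57))
t 10.15 tcp_f [0.0025 0.1557] z 0.0781 yaw_f -1.5608 F [ 0.1  0.3 -0.5] op 0.0923
```

View pics/s12.png

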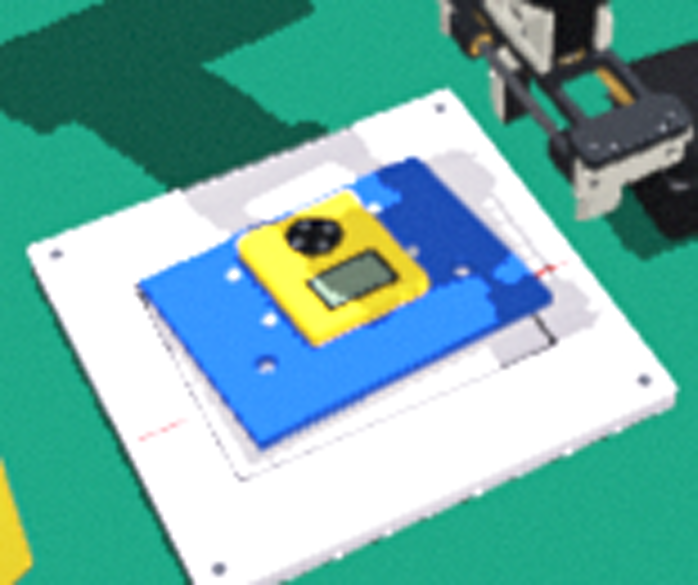

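View pics/t12.png

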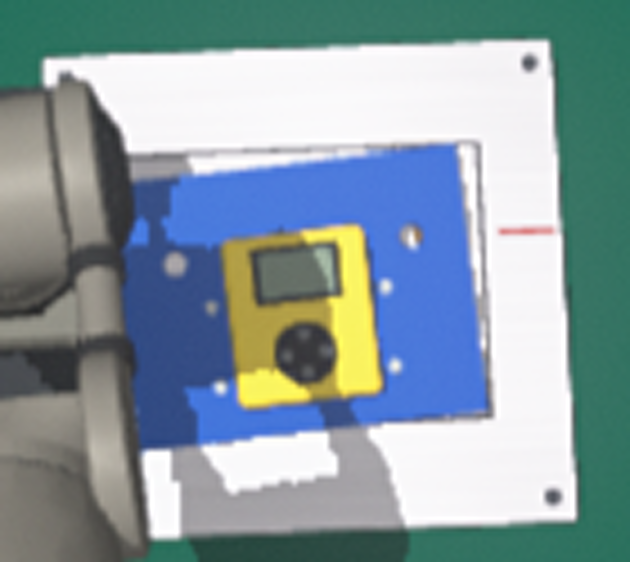

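Call:
send_rows:
  motion:
    - [[0.006,0.02,-0.002,0.57],[0.008,0.04,-0.003,0.57],[0.008,0.055,-0.003,0.57],[0.008,0.064,-0.003,0.57],[0.008,0.067,-0.003,0.57],[0.008,0.067,-0.003,0.57]]

```text
time: 10.9
tool_pos: [0.5608, 0.1695, 0.0127]
tool_rot: [-1.569, 0.006, -1.517]
contact_force: [0.6, -0.7, 0.4]
opening: 0.0916
```

```bash
python3 - <<'E'
from h import *
print(shift(.0,.1195,.0095,-np.pi/2))
snap("13",("scene","wrist"))
E
```

```text
(array([ 0.0288,  0.003 , -0.0003]), np.float64(-0.06))
t 10.9 tcp_f [0.0003 0.1483] z 0.0127 yaw_f -1.5718 F [ 0.6 -0.7  0.4] op 0.0916
```

View pics/s13.png

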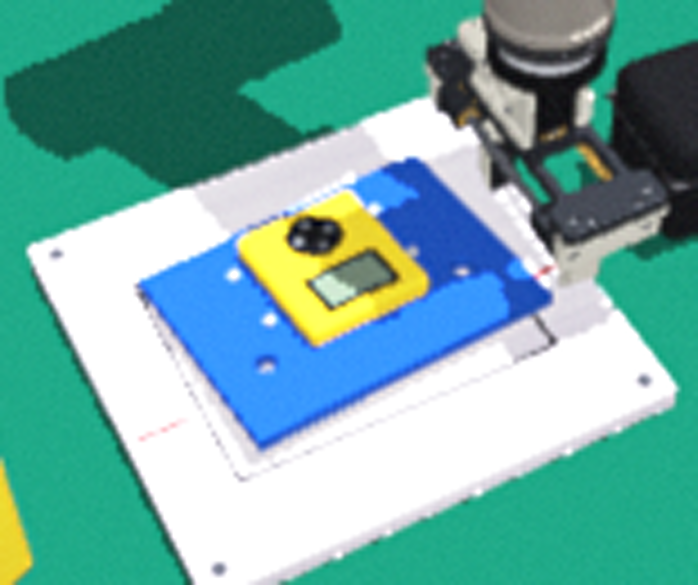

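View pics/w13.png

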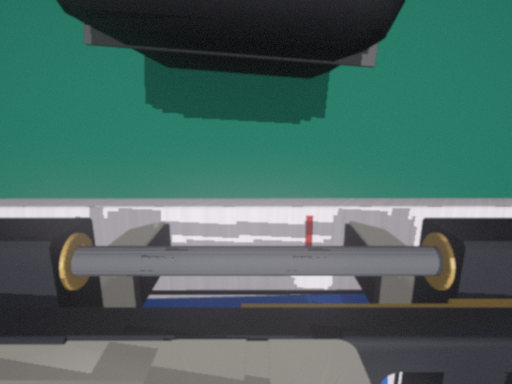

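Call:
send_rows:
  motion:
    - [[0.004,0.0015,0,0],[0.008,0.003,0,0],[0.012,0.003,0,0],[0.015,0.003,0,0],[0.018,0.003,0,0],[0.021,0.003,0,0],[0.023,0.003,0,0],[0.023,0.003,0,0]]

```text
time: 11.8
tool_pos: [0.5626, 0.1464, 0.0102]
tool_rot: [-1.567, 0.006, -1.517]
contact_force: [1.2, 0.8, 1.1]
opening: 0.0915
```

```bash
python3 - <<'E'
from h import *
print(shift(.0,.1195,.0095,-np.pi/2))
snap("14")
E
```

```text
(array([ 0.0057,  0.0006, -0.0007]), np.float64(-0.05))
t 11.8 tcp_f [0.0007 0.1252] z 0.0102 yaw_f -1.5718 F [1.2 0.8 1.1] op 0.0915
```

View pics/t14.png

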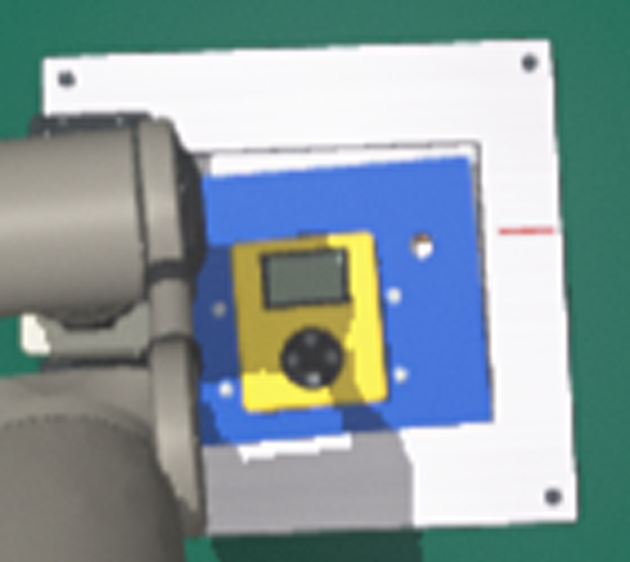

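View pics/s14.png

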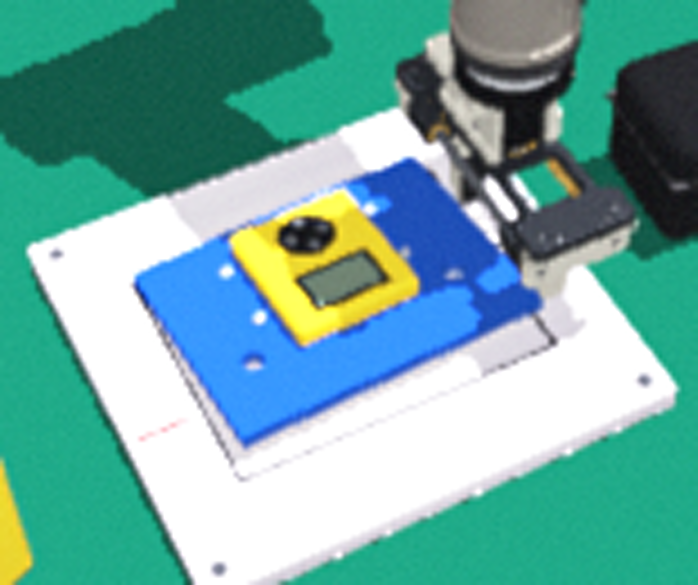

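Call:
send_rows:
  motion:
    - [[0.001,0.0005,0,0],[0.0025,0.0005,0,0],[0.004,0.0005,0,0],[0.0055,0.0005,0,0],[0.0055,0.0005,0,0]]

```text
time: 12.45
tool_pos: [0.5627, 0.1408, 0.0096]
tool_rot: [-1.568, 0.006, -1.517]
contact_force: [0.6, 3.9, 2.0]
opening: 0.0918
```

```bash
cat >> h.py <<'E'
def right(c=None,zfar=.0475,xs=(-.08,.07)):
    """right edge & far edge visible: use right-far corner and right edge / far edge directions"""
    c=c or read_camera("top");m=blue(c);mm=np.zeros_like(m);mm[140*K:245*K,190*K:315*K]=m[140*K:245*K,190*K:315*K]
    n,l,s,_=cv2.connectedComponentsWithStats(mm);mm=(l==1+np.argmax(s[1:,4]))
    r=np.where(mm.sum(1)>5*K)[0];a,b=r[0],r[-1]
    rs=np.arange(a+8*K,b-12*K);cc=mm.shape[1]-mm[rs][:,::-1].argmax(1)
    fit=lambda P:cv2.fitLine(np.asarray(P,np.float32),cv2.DIST_HUBER,0,.01,.01).ravel()
    Rt=fit(np.c_[cc,rs]);x1=int(cc.min())
    cs=np.arange(x1-38*K,x1-3*K);T=fit(np.c_[cs,mm[:,cs].argmax(0)])
    nr=(T,Rt)
    A=np.cross([T[2],T[3],1],[T[2]+T[0]*99,T[3]+T[1]*99,1]);B=np.cross([Rt[2],Rt[3],1],[Rt[2]+Rt[0]*99,Rt[3]+Rt[1]*99,1]);x=np.cross(A,B);u=(x[:2]/x[2]+.5)/K-.5
    p=w2f(ray(c,u,zfar))
    g=lambda L,k,z:w2f(ray(c,((np.array([L[2],L[3]])+k*np.array([L[0],L[1]])+.5)/K-.5),z))
    q=w2f(ray(c,u-np.array([T[0],T[1]])*np.sign(T[0])*30,zfar))
    yf=np.arctan2(-(q-p)[0],(q-p)[1])
    # right edge: point 60px below corner; height by tilt
    d=np.array([Rt[0],Rt[1]])*np.sign(Rt[1]);v=u+d*50;tilt=(zfar-.03)/.17
    z=zfar
    for _ in range(4):
        w=w2f(ray(c,v,z));z=zfar-tilt*np.linalg.norm(w-p)
    e=p-w;yr=np.arctan2(e[1],e[0])
    yaw=(yf+yr)/2;R=np.array([[np.cos(yaw),-np.sin(yaw)],[np.sin(yaw),np.cos(yaw)]])
    cen=p+R@[.001,-.001]-R@[.085*np.cos(tilt)-.01*np.sin(tilt),-.11]
    print("yaw far",yf.round(4),"yaw right",yr.round(4),"cen mm",(cen*1e3).round(1),"hole R err",((cen+R@[.03,-.075]-[.03,-.075])*1e3).round(1),"L",((cen+R@[.03,.075]-[.03,.075])*1e3).round(1))
E
python3 - <<'E'
from h import *
f=cv2.imread("pics/top0.png");c=read_camera("top");st()
d=dict(c);d["frame"]=f[:,:,::-1];print("initial");right(d);print("now");right(c)
cv2.imwrite("pics/t15.png",cv2.resize(c["frame"][130:255,185:325,::-1],None,fx=4.5,fy=4.5,interpolation=cv2.INTER_CUBIC))
E
```

```text
t 12.5 tcp_f [0.0003 0.1195] z 0.0095 yaw_f -1.5719 F [2.  2.8 1.5] op 0.092
initial
yaw far 0.1297 yaw right 0.1282 cen mm [-22.5   8.3] hole R err [-13.1  12.8] L [-32.4  11.5]
now
yaw far 0.017 yaw right 0.0151 cen mm [-15.5  -3.7] hole R err [-14.3  -3.3] L [-16.8  -3.3]
```

View pics/t15.png

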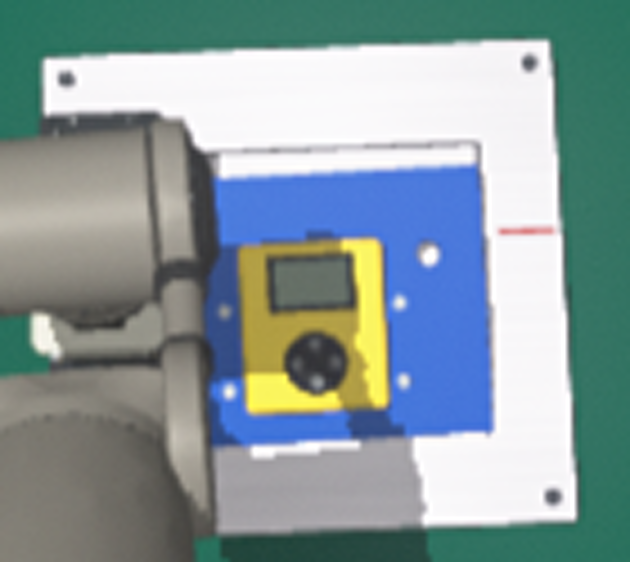

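```bash
python3 - <<'E'
from h import *
c=read_camera("top")
f=cv2.resize(c["frame"][145:240,255:310,::-1],None,fx=8,fy=6.2,interpolation=cv2.INTER_CUBIC) if 0 else cv2.resize(c["frame"][150:230,240:310,::-1],None,fx=7,fy=7,interpolation=cv2.INTER_CUBIC)
def d(p,col):
    u=proj(c,p);cv2.circle(f,tuple(((u-[240,150]+.5)*7).astype(int)),2,col,-1)
for x in np.linspace(-.0875,.0875,8): d([*f2w(x,-.1125),.02],(0,0,255))
for x in np.linspace(-.0875,.0875,8): d([*f2w(.0875,-.1125+.02*(x+.0875)*30),.02],(0,0,255))
d([*f2w(.03,-.15),.02],(0,255,0))
# predicted plate right edge for center (-15,0) yaw .016, tilt .103
for y0,col in ((0,(0,255,255)),(-.0037,(255,0,255))):
  for s in np.linspace(0,.17,6):
    x=-.0155-.085+s*.995; y=y0-.11+.016*(s-.085); d([*f2w(x,y),.03+s*.103],col)
cv2.imwrite("pics/t16.png",f)
E
```

```text
(no output)
```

View pics/t16.png

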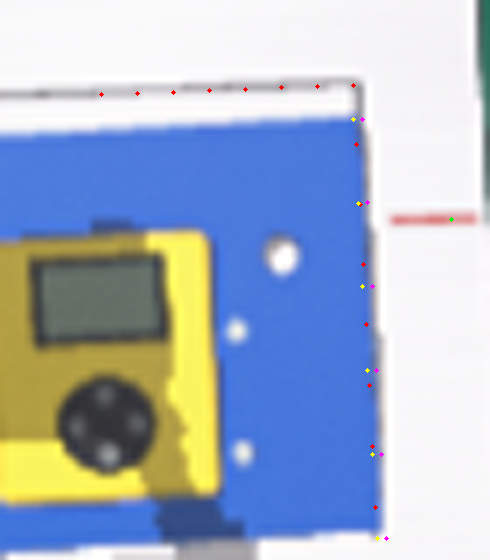

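```bash
python3 - <<'E'
from h import *
c=read_camera("top");f=cv2.imread("pics/top0.png")
g=cv2.cvtColor(f,cv2.COLOR_BGR2GRAY).astype(float)
def centroid(vals,pos,bg): 
    w=np.clip(bg-vals,0,None);w[w<.3*w.max()]=0;return (w*pos).sum()/w.sum()
# far line rows: by column
P=[]
for u in range(216,288,3):
    pr=proj(c,[*f2w(.0875,0),.02]);r0=int(round(164-(u-214)*2.8/79));rows=np.arange(r0-4,r0+5)
    v=g[rows,u]; P.append((u,centroid(v,rows,np.median(v))))
P=np.array(P);print("far line f-x:",np.round([w2f(ray(c,p,.02))[0]*1e3 for p in P[::4]],1))
# right line, rows 166..215 ; left line rows 168..174
for name,u0,u1,rr in (("right",284,298,range(168,186,3)),("left",208,217,range(166,176,2))):
    out=[]
    for r in rr:
        us=np.arange(u0,u1);v=g[r,u0:u1].copy();print(r,v.astype(int).tolist()) if r in(168,174) else 0
E
```

```text
far line f-x: [88.8 88.9 88.5 88.6 88.4 83.7]
168 [150, 185, 246, 246, 245, 246, 238, 146, 245, 246, 244, 244, 243, 244]
174 [119, 173, 249, 248, 247, 247, 242, 147, 219, 247, 246, 245, 244, 244]
168 [245, 245, 245, 242, 171, 183, 247, 246, 245]
174 [247, 247, 248, 247, 197, 162, 250, 249, 248]
```

```bash
python3 - <<'E'
from h import *
c=read_camera("top")
for u in ((290.93,168),(291.17,174),(212.46,168),(212.6,174)): print(u,(w2f(ray(c,u,.02))*1e3).round(1))
f=cv2.imread("pics/top0.png")
print(f[200,190:200].tolist(),f[200,305:316].tolist())
print(f[160,190:200].sum(1).tolist(),f[160,303:314].sum(1).tolist())
E
```

```text
(290.93, 168) [  68.8 -114.1]
(291.17, 174) [  51.2 -113.9]
(212.46, 168) [ 77.5 113. ]
(212.6, 174) [ 60.  113.1]
[[96, 112, 49], [95, 111, 48], [97, 113, 49], [97, 112, 48], [96, 111, 52], [152, 158, 134], [254, 252, 254], [251, 250, 250], [249, 249, 248], [249, 248, 248]] [[245, 243, 244], [245, 242, 244], [244, 242, 243], [245, 242, 244], [247, 244, 246], [239, 236, 238], [103, 107, 91], [93, 108, 48], [99, 114, 54], [98, 113, 55], [97, 113, 53]]
[253, 256, 250, 257, 431, 747, 740, 734, 734, 735] [721, 722, 722, 725, 717, 449, 267, 261, 265, 261, 263]
```

Call:
send_rows:
  motion:
    - [[-0.015,0,0,0],[-0.025,-0.02,0,0],[-0.025,-0.065,0,0],[-0.02,-0.1,-0.03,8],[0.0,-0.11,-0.07,16],[0.03,-0.11,-0.11,24],[0.065,-0.11,-0.145,32],[0.1,-0.11,-0.17,40]]

```text
time: 13.45
tool_pos: [0.3944, 0.031, 0.1182]
tool_rot: [-1.575, 0.004, -2.219]
contact_force: [1.0, -1.5, -0.1]
opening: 0.0917
```

```bash
python3 - <<'E'
from h import *
st();print(shift(-.165,0,.11,-np.pi))
E
```

```text
t 13.45 tcp_f [-0.1735  0.0192] z 0.1182 yaw_f -2.2742 F [ 1.  -1.5 -0.1] op 0.0917
(array([0.0092, 0.0081, 0.0189]), np.float64(49.7))
```

Call:
send_rows:
  motion:
    - [[0.003,0,0.006,8],[0.006,0,0.012,16],[0.009,0,0.019,24],[0.009,0,0.019,32],[0.009,0,0.019,40],[0.009,0,0.019,48],[0.009,0,0.019,49.7],[0.009,0,0.019,49.7]]

```text
time: 14.25
tool_pos: [0.4037, 0.0127, 0.1179]
tool_rot: [-1.576, -0.002, -3.084]
contact_force: [0.1, 0.5, -0.1]
opening: 0.0916
```

```bash
python3 - <<'E'
from h import *
c=read_camera("top");st();plate(c);right(c)
cv2.imwrite("pics/t17.png",cv2.resize(c["frame"][130:255,185:325,::-1],None,fx=4.5,fy=4.5,interpolation=cv2.INTER_CUBIC))
# holes: bright spots inside plate
h=cv2.cvtColor(up(c),cv2.COLOR_RGB2HSV);b=blue(c)
for n,y in (("L",.075),("R",-.075)):
    p=proj(c,[*f2w(.015,y),.042]);x0,y0=[int((v-7)*K) for v in p];r=b[y0:y0+14*K,x0:x0+14*K];m=(1-r).astype(np.uint8)
    k,l,s,ce=cv2.connectedComponentsWithStats(m);
    for i in range(1,k):
        if s[i,4]>150: 
            u=((ce[i]+[x0,y0])+.5)/K-.5;print(n,u.round(2),s[i,4],"f@z.042 mm",(w2f(ray(c,u,.042))*1e3).round(1))
E
```

```text
t 14.3 tcp_f [-0.1651  0.0003] z 0.1179 yaw_f -3.1385 F [-0.3  0.3  0.1] op 0.0917
width 0.2179 yaw 0.0165 cen mm [-16.6  -3.6] hole err L [-18.   -3.1] R [-15.5  -3.1]
yaw far 0.0179 yaw right 0.0146 cen mm [-15.4  -3.8] hole R err [-14.2  -3.3] L [-16.7  -3.3]
L [226.99 188.76] 926 f@z.042 mm [12.8 72.2]
R [279.67 185.96] 886 f@z.042 mm [ 15.  -77.1]
```

View pics/t17.png

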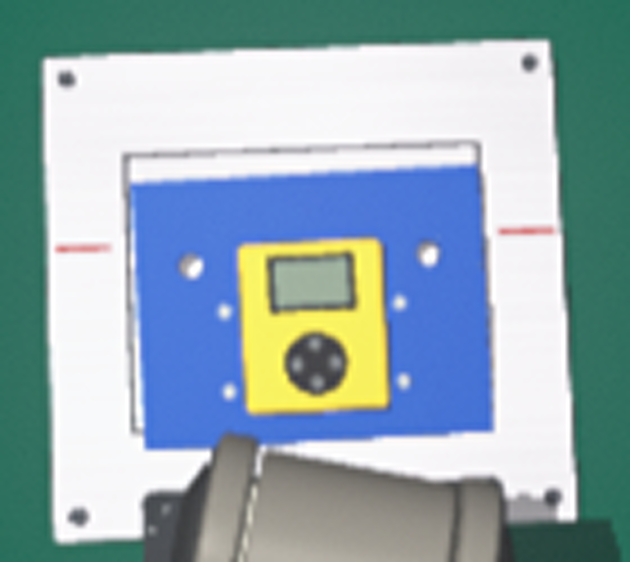

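```bash
python3 - <<'E'
from h import *
st();print(shift(-.13,-.003,.0095,-np.pi))
E
```

```text
t 14.3 tcp_f [-0.1651  0.0003] z 0.1179 yaw_f -3.1385 F [-0.3  0.3  0.1] op 0.0917
(array([-0.0353,  0.1084,  0.004 ]), np.float64(0.18))
```

Call:
send_rows:
  motion:
    - [[-0.01,0.03,0.002,0.18],[-0.025,0.06,0.004,0.18],[-0.035,0.085,0.004,0.18],[-0.035,0.1,0.004,0.18],[-0.035,0.106,0.004,0.18],[-0.035,0.108,0.004,0.18],[-0.035,0.108,0.004,0.18]]

```text
time: 15.0
tool_pos: [0.4388, 0.0113, 0.0102]
tool_rot: [-1.576, -0.001, -3.086]
contact_force: [-0.1, 0.9, 0.0]
opening: 0.0917
```

```bash
python3 - <<'E'
from h import *
st();print(shift(-.111,-.003,.0095,-np.pi))
E
```

```text
t 15.0 tcp_f [-0.1302 -0.0029] z 0.0102 yaw_f -3.1408 F [-0.1  0.9  0. ] op 0.0917
(array([-0.0192,  0.0007,  0.0001]), np.float64(0.05))
```

Call:
send_rows:
  motion:
    - [[-0.006,0,0,0],[-0.012,0.0005,0,0],[-0.016,0.0005,0,0],[-0.018,0.0005,-0.0003,0],[-0.02,0.0005,-0.0006,0],[-0.022,0.0005,-0.001,0],[-0.024,0.0005,-0.0013,0],[-0.024,0.0005,-0.0013,0]]

```text
time: 15.8
tool_pos: [0.4603, 0.0143, 0.0094]
tool_rot: [-1.577, -0.006, -3.086]
contact_force: [-7.1, -1.8, 4.9]
opening: 0.0915
```

```bash
python3 - <<'E'
from h import *
c=read_camera("top");st();plate(c)
cv2.imwrite("pics/t18.png",cv2.resize(c["frame"][130:255,185:325,::-1],None,fx=4.5,fy=4.5,interpolation=cv2.INTER_CUBIC))
c=read_camera("wrist");cv2.imwrite("pics/w18.png",c["frame"][:,:,::-1])
E
```

```text
t 15.85 tcp_f [-0.1086 -0.0011] z 0.0094 yaw_f -3.1406 F [-6.6 -1.   5.9] op 0.0918
width 0.218 yaw 0.0018 cen mm [-13.7  -3.3] hole err L [-14.   -3.2] R [-13.7  -3.2]
```

View pics/t18.png

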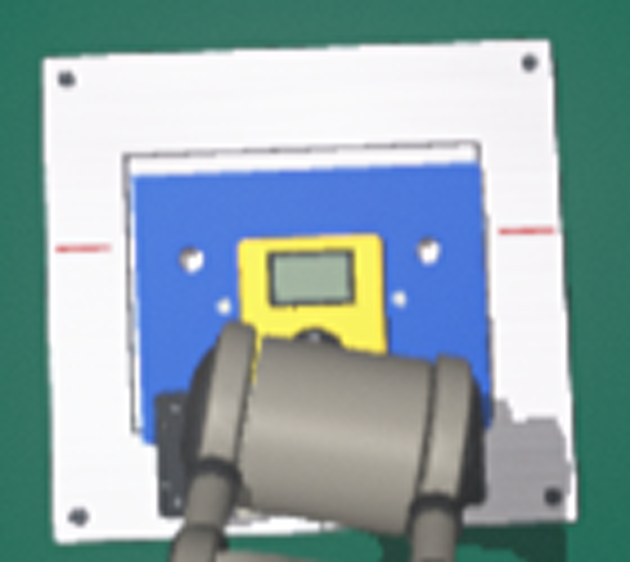

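View pics/w18.png

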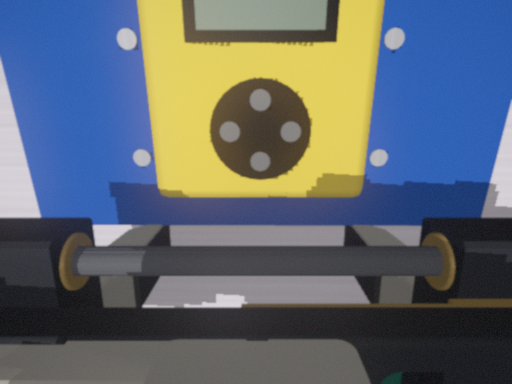

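Call:
send_rows:
  motion:
    - [[-0.001,0,-0.0003,0],[-0.002,0,-0.0006,0],[-0.003,0,-0.0009,0],[-0.004,0,-0.0012,0],[-0.005,0,-0.0015,0],[-0.006,0,-0.0018,0],[-0.006,0,-0.0018,0]]

```text
time: 16.6
tool_pos: [0.4651, 0.0165, 0.0091]
tool_rot: [-1.577, -0.009, -3.086]
contact_force: [-4.6, -1.3, 2.8]
opening: 0.0916
```

```bash
python3 - <<'E'
from h import *
c=read_camera("top");st();plate(c)
E
```

```text
t 16.65 tcp_f [-0.1037  0.0008] z 0.0091 yaw_f -3.1409 F [-3.9 -0.5  2. ] op 0.092
width 0.2202 yaw 0.0015 cen mm [-8.6 -1.3] hole err L [-8.9 -1.3] R [-8.6 -1.3]
```

```bash
cat >> h.py <<'E'
def holes(c,xg,z=.042):
    b=blue(c)
    for n,y in (("L",.075),("R",-.075)):
        p=proj(c,[*f2w(xg,y),z]);x0,y0=[int((v-7)*K) for v in p];m=(1-b[y0:y0+14*K,x0:x0+14*K]).astype(np.uint8)
        k,l,s,ce=cv2.connectedComponentsWithStats(m)
        for i in range(1,k):
            if s[i,4]>150:
                u=((ce[i]+[x0,y0])+.5)/K-.5;print(n,u.round(2),s[i,4],"err mm",((w2f(ray(c,u,z))-[.03,y])*1e3).round(1))
E
python3 - <<'E'
from h import *
c=read_camera("top");holes(c,.022)
cv2.imwrite("pics/t19.png",cv2.resize(c["frame"][150:220,200:310,::-1],None,fx=7,fy=7,interpolation=cv2.INTER_CUBIC))
E
```

```text
L [226.51 185.54] 881 err mm [-7.9 -1.7]
R [279.14 183.6 ] 926 err mm [-8.2 -0.9]
```

View pics/t19.png

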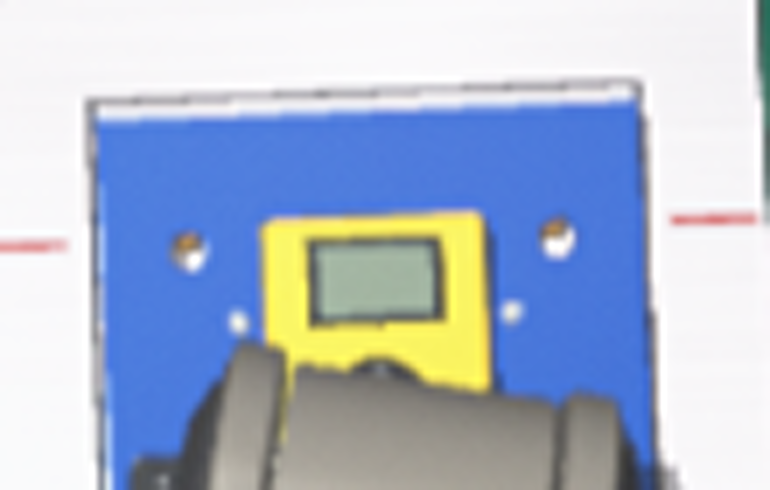

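Call:
send_rows:
  motion:
    - [[-0.001,0,-0.0003,0],[-0.002,0,-0.0006,0],[-0.003,0,-0.0009,0],[-0.004,0,-0.001,0],[-0.005,0,-0.001,0],[-0.005,0,-0.001,0]]

```text
time: 17.3
tool_pos: [0.4707, 0.0178, 0.0091]
tool_rot: [-1.577, -0.008, -3.086]
contact_force: [-0.5, 0.1, 0.4]
opening: 0.0919
```

```bash
python3 - <<'E'
from h import *
c=read_camera("top");st();plate(c);holes(c,.026)
cv2.imwrite("pics/t20.png",cv2.resize(c["frame"][150:220,200:310,::-1],None,fx=7,fy=7,interpolation=cv2.INTER_CUBIC))
E
```

```text
t 17.35 tcp_f [-0.098   0.0018] z 0.0092 yaw_f -3.1409 F [ 0.4 -0.5  0.3] op 0.0917
width 0.2177 yaw 0.0027 cen mm [-3.  -0.6] hole err L [-3.4 -0.5] R [-3.  -0.5]
L [226.1  183.67] 757 err mm [-2.5 -0.7]
R [278.37 181.64] 730 err mm [-2.5  1. ]
```

View pics/t20.png

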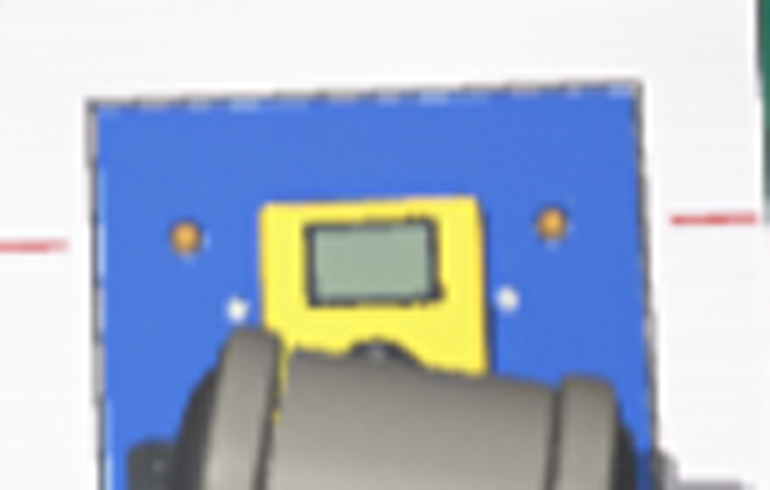

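```bash
python3 - <<'E'
from h import *
c=read_camera("top");plate(c,zfar=.03);holes(c,.03,.03)
c=read_camera("scene");cv2.imwrite("pics/s21.png",cv2.resize(c["frame"][150:260,180:320,::-1],None,fx=5,fy=5,interpolation=cv2.INTER_CUBIC));st()
E
```

```text
width 0.2208 yaw 0.0028 cen mm [-1.4 -0.9] hole err L [-1.6 -0.8] R [-1.2 -0.8]
L [226.11 183.67] 759 err mm [-1.  -0.3]
R [278.37 181.64] 731 err mm [-0.9  0.1]
t 17.45 tcp_f [-0.0982  0.0018] z 0.0092 yaw_f -3.1409 F [-0.1  0.4  0.1] op 0.0917
```

View pics/s21.png

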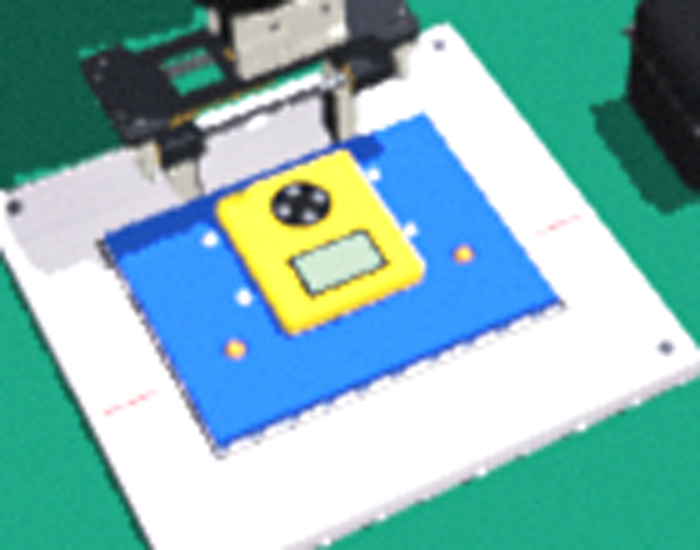

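Call:
send_rows:
  motion:
    - [[0.008,0,0,0],[0.02,0,0,0],[0.035,-0.01,0,0],[0.04,-0.04,0,0],[0.04,-0.08,0,0],[0.04,-0.12,0,0],[0.045,-0.15,0,0],[0.045,-0.15,0,0]]

```text
time: 18.25
tool_pos: [0.4285, 0.0141, 0.1632]
tool_rot: [-1.576, 0.0, -3.086]
contact_force: [0.3, -1.0, -0.7]
opening: 0.0919
```

```bash
python3 - <<'E'
from h import *
st();FCn=FC
imgs={}
for n,(x0,y0,x1,y1),k in (("scene",(180,150,320,265),5),("top",(190,145,320,245),5)):
    c=read_camera(n);f=cv2.resize(c["frame"][y0:y1,x0:x1,::-1],None,fx=k,fy=k,interpolation=cv2.INTER_CUBIC)
    if n=="top": plate(c,zfar=.03);holes(c,.03,.03)
    for x in (-.085,.085):
        for y in (-.11,.11):
            for z,col in ((.03,(0,0,255)),(.0477 if x>0 else .03,(0,255,255))):
                u=proj(c,[*f2w(x,y-.0005),z]);cv2.circle(f,tuple(((u-[x0,y0]+.5)*k).astype(int)),2,col,-1)
    cv2.imwrite(f"pics/{n[0]}22.png",f)
E
```

```text
t 18.25 tcp_f [-0.1404  0.0004] z 0.1632 yaw_f -3.1407 F [ 0.3 -1.  -0.7] op 0.0919
width 0.2208 yaw 0.0027 cen mm [-1.3 -0.9] hole err L [-1.5 -0.8] R [-1.1 -0.8]
L [226.11 183.67] 759 err mm [-1.  -0.3]
R [278.37 181.63] 726 err mm [-0.9  0. ]
```

View pics/s22.png

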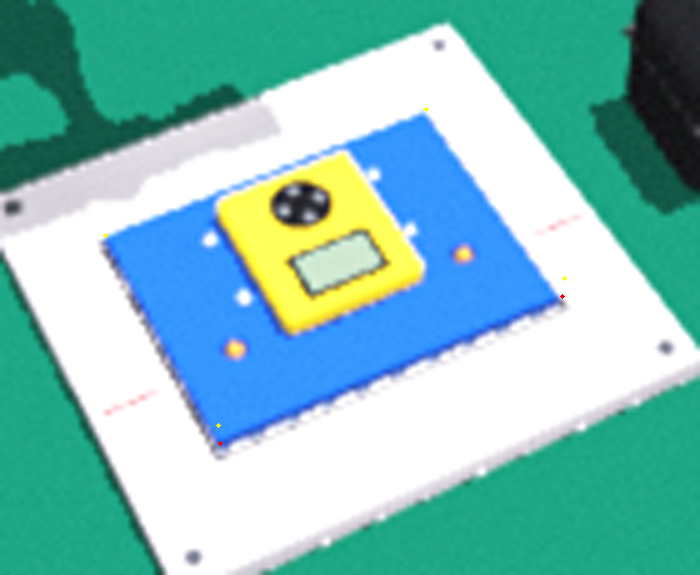

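View pics/t22.png

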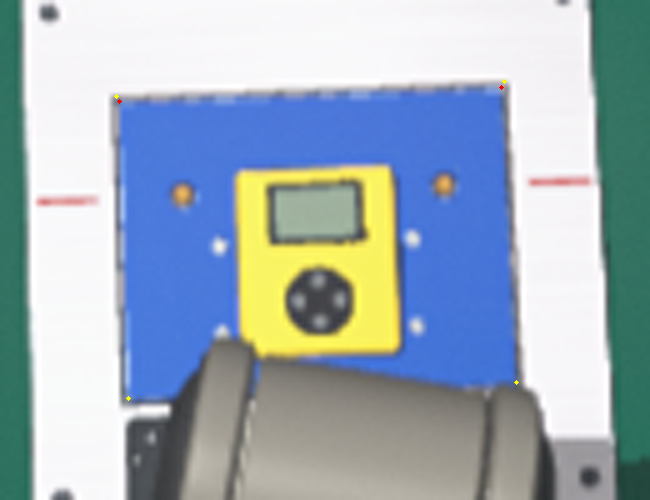

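```bash
python3 - <<'E'
from h import *
from cell import hand_in
c=read_camera("scene");plate(read_camera("top"),zfar=.03);st();print(hand_in())
E
```

```text
width 0.2208 yaw 0.0027 cen mm [-1.4 -0.9] hole err L [-1.6 -0.9] R [-1.2 -0.9]
t 18.45 tcp_f [-0.1429  0.001 ] z 0.1584 yaw_f -3.1408 F [-0.5 -0.6  0.3] op 0.0921
the job is handed in; nothing more can be done
None
```

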